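# Change over the bench saw

### The job

Make the bench saw ready for its next workpiece: first turn the speed dial fully anticlockwise to its off stop, then take the yellow push block and sweep every metal offcut off the saw bed into the steel scrap pan beside it, without touching the offcuts on the bed with the fingers (one that has fallen onto the bench may be picked up by hand). With the bed cleared, lay the copper bar flat on it, lengthwise along the dark fence, and push it fully home, flush against the fence and with its end against the red end stop. Stand the push block back on its black rubber mat, lined up with the mat, and leave everything else on the bench where it is.

Things in the scene. Friction and masses are not known exactly. Their poses are not given: they have to be found in the camera images.
- dial (a joint): speed dial of the saw, on top of the control box: 0 = fully anticlockwise seen from above = off (end stop, pointer at the red dot); grows clockwise, up to 3.0 rad
- dial_grip (a point): on the dial's axis at the height to grip: middle of an upright black bar 57 long (along the point's x), 14 wide and 32 tall, which turns with the dial; this point is 7 below the bar's top, 37 above the box's top; the round skirt under the bar has radius 30. A white pointer mark lies on the bar's -x half
- control: fixed grey box with white top, 130 x 130 x 60 tall, carrying the dial at its middle; origin: centre of its underside. The red off dot is on its -x side
- bed: fixed green saw table, flat aluminium top (bed) at z = 60, x -110..100, y -170..170; origin: underside. Dark fence along the far (+x) edge: face at x = 100, rises 30, 20 thick, full length. Red end stop beside it at the +y end: face at y = 140 looking to -y, x 45..100, rises 25. Near (-x) and -y edges are open; the dark blade slot is flush
- pan: fixed open steel scrap pan 250 (x) x 140 (y) x 45 tall, walls and floor 4 thick, standing on the bench a few mm off the bed's open -y edge and 15 lower than its top, parallel to it; origin: centre of its underside
- mat: fixed black rubber mat 160 (x) x 70 (y) x 4 thick, the push block's place; origin: centre of its underside
- push_block: loose yellow push block with a black rubber sole and an upright wooden handle; foot 120 (x) x 36 (y) x 30 tall, handle 80 (x) x 26 (y) from z = 30 to z = 85; origin: centre of its sole; about 0.3 kg
- bar: loose plain copper bar, the next workpiece, 160 (x) x 40 (y) x 20 thick (z), lying flat on the bench, about 0.5 kg; origin: centre of its underside
- offcut1: loose offcut of square-edged bar (brass, steel or copper) on the bed, 60 (x) x 24 (y) x 22 tall, about 0.14 kg, origin: centre of its underside; may be absent
- offcut2: loose offcut of square-edged bar (brass, steel or copper) on the bed, 60 (x) x 24 (y) x 22 tall, about 0.14 kg, origin: centre of its underside; may be absent
- offcut3: loose offcut of square-edged bar (brass, steel or copper) on the bed, 60 (x) x 24 (y) x 22 tall, about 0.14 kg, origin: centre of its underside; may be absent
- offcut4: loose offcut of square-edged bar (brass, steel or copper) on the bed, 60 (x) x 24 (y) x 22 tall, about 0.14 kg, origin: centre of its underside; may be absent
- offcut5: loose offcut of square-edged bar (brass, steel or copper) on the bed, 60 (x) x 24 (y) x 22 tall, about 0.14 kg, origin: centre of its underside; may be absent
- hammer: bystander: hammer 260 long, lying
- wrench: bystander: wrench 180 long, lying
- bowl: bystander: steel bowl, 110 across, 45 tall
- jar: bystander: amber jar, 64 across, 90 tall
- bamboo: bystander: yellow bamboo sleeve standing on end, 80 across, 110 tall

How it is judged (in metres and radians):
On the way, in this order (a step that is already met when the one before it is completed fails the run):
1. the dial is turned fully anticlockwise, off (value of joint dial below 0.08 rad), for 0.2 s.
2. every offcut lies in the scrap pan, the dial still off (value of joint dial below 0.08 rad and x of offcut1 in the frame of pan between -0.125 and 0.125 m and y of offcut1 in the frame of pan between -0.07 and 0.07 m and z of each of offcut1, offcut2, offcut3, offcut4, offcut5 in the frame of pan below 0.058 m and x of offcut2 in the frame of pan between -0.125 and 0.125 m and y of offcut2 in the frame of pan between -0.07 and 0.07 m and x of offcut3 in the frame of pan between -0.125 and 0.125 m and y of offcut3 in the frame of pan between -0.07 and 0.07 m and x of offcut4 in the frame of pan between -0.125 and 0.125 m and y of offcut4 in the frame of pan between -0.07 and 0.07 m and x of offcut5 in the frame of pan between -0.125 and 0.125 m and y of offcut5 in the frame of pan between -0.07 and 0.07 m), for 0.3 s.
3. the bar lies flat on the bed, home against fence and end stop (x of bar in the frame of bed between 0.0768 and 0.0825 m and y of bar in the frame of bed between 0.0568 and 0.0625 m and z of bar in the frame of bed below 0.063 m and angle between the x axis of bar and the y axis of bed, either way round below 0.03 rad), for 0.2 s.
At the end, for the whole second after the job is handed in: dial within 0.08 rad of off; every offcut in the scrap pan; bar flat on the bed, parallel to the fence within 0.03 rad, gaps to fence and end stop under 3.2 mm; push block upright on its mat (within 35 mm along, 22 mm across, 0.25 rad); all at rest (all of step 2 and all of step 3 and x of push_block in the frame of mat between -0.035 and 0.035 m and y of push_block in the frame of mat between -0.022 and 0.022 m and z of push_block in the frame of mat below 0.008 m and angle between the x axis of push_block and the x axis of mat, either way round below 0.25 rad and angle between push_block's own z axis and vertical below 0.08 rad and linear speed of each of offcut1, offcut2, offcut3, offcut4, offcut5, bar, push_block below 0.02 m/s); the robot touches nothing.
It fails at once if the fingers touch an offcut on the bed ((contact force between the fingers and offcut1 above 0.5 N and x of offcut1 in the frame of bed between -0.11 and 0.1 m and y of offcut1 in the frame of bed between -0.17 and 0.17 m and z of offcut1 in the frame of bed between 0.05 and 0.07 m) or (contact force between the fingers and offcut2 above 0.5 N and x of offcut2 in the frame of bed between -0.11 and 0.1 m and y of offcut2 in the frame of bed between -0.17 and 0.17 m and z of offcut2 in the frame of bed between 0.05 and 0.07 m) or (contact force between the fingers and offcut3 above 0.5 N and x of offcut3 in the frame of bed between -0.11 and 0.1 m and y of offcut3 in the frame of bed between -0.17 and 0.17 m and z of offcut3 in the frame of bed between 0.05 and 0.07 m) or (contact force between the fingers and offcut4 above 0.5 N and x of offcut4 in the frame of bed between -0.11 and 0.1 m and y of offcut4 in the frame of bed between -0.17 and 0.17 m and z of offcut4 in the frame of bed between 0.05 and 0.07 m) or (contact force between the fingers and offcut5 above 0.5 N and x of offcut5 in the frame of bed between -0.11 and 0.1 m and y of offcut5 in the frame of bed between -0.17 and 0.17 m and z of offcut5 in the frame of bed between 0.05 and 0.07 m)).
It fails at once if a bystander is moved more than 30 mm (distance of any of hammer, wrench, bowl, jar, bamboo from where it was at the start of the episode above 0.03 m).
Of offcut1, offcut2, offcut3, offcut4, offcut5 only 3 to 5 are there at a start; the rules pass over those that are not, and their reading is None.
At some moment in a run one of offcut1, offcut2, offcut3, offcut4, offcut5, bar may be knocked a few centimetres aside while the robot is not near it.
Once in a run the grip may slacken for a moment while it holds something.
It also fails if it takes over 200 s, if anything falls off the work surface, if the arm or the gripper's body presses on something with over 40 N, if the wrist force passes 120 N, or if a joint passes its speed limit or range.

### The arm

A 6-joint arm with a two-finger parallel gripper is mounted at the origin on the work surface. World frame = base frame: x ahead of the robot, y to its left, z up, the work surface at z = 0. Lengths are in mm, angles in rad, forces in N, time in s.
With the tool pointing down it reaches from about 350 to 775 mm from the base axis. Payload 5.5 kg.
Tool frame: the origin (TCP) lies midway between the tips of the shut fingers; the grasp point (between the pads) lies 19 mm behind it; z points along the fingers, y is the line along which they close (so a half turn about z gives the same grasp; the last joint's range is limited). The gripper opens to 85 mm and grips with 20 to 120 N. Pads are 22 mm wide; open, the fingers measure 114 mm over their backs; the gripper's body (76 mm by 85 mm) begins 54 mm behind the grasp point. The pads swing forward as they close: fully open they stand 13 mm farther back than shut.
Start: joints at [-1.442, 0.313, 0.046, 1.304, 0, 1.431], TCP at [152.699, -554.396, 231.323] pointing down, gripper open.
Joint ranges: [-2.76, 2.76], [-0.86, 1.69], [-1.03, 1.26], [-2.2, 2.34], [-1.47, 1.5], [-3.14, 3.14]. Speed limits (rad/s): [2.57, 2.57, 3.14, 3.14, 3.14, 3.14].

### API

Orientations are given as [roll, pitch, yaw] about the fixed x, y, z axes, in that order (R = Rz(yaw) Ry(pitch) Rx(roll)).
In Python, from station import robot gives the robot as it stands.
- The arm moves only by the tool apply_moves, never from a script. Its argument "moves" is a list of rows, each a list of 3 entries, a list of its own where there are three numbers: the finger opening in mm, from 0 to 85.4, then the shift along the tool's x, y, z in mm, then the turn about the tool's z in degrees. A call has 1 to 5 rows; each row is the pose to reach, as a shift and turn from the pose commanded when the call began, along the tool's axes at that moment; what a row does not reach only later rows make up. A row lasts 1/8 s, in which the tool goes at most 62.5 mm and 10.7 degrees, less where a joint would pass 70% of its speed; a pose out of reach is approached as far as the arm can. A call with a gripper value outside its range is refused whole. The fingers move at their own pace and stop on an object; "force" is the grip in N (left out, the last holds). Time passes only in rows, so rows that repeat a pose let the fingers close. It gives the time, the measured TCP pose, the force, the opening and the grip force at its end, in the units of the state.
- robot.get_state(): the state, without advancing time (a new reading comes with each control period).
- robot.camera(name): name is "scene" or "top" or "wrist"; returns a dict with "image" (400x640x3 uint8, red, green, blue), "K" (3x3 intrinsics, pixels), "camera_from_world" (4x4, takes a point from world to camera coordinates). Camera axes: x right, y down, z forward; pixel columns grow to the right and rows downward; lengths in mm; the calibration is good to about 2 mm. A picture is of the moment at which its call begins. There is no depth.
- robot.job_done(): hands the job in; it is judged then, once.
Trained networks look in the newest picture that a camera, given by its name, has taken for a name from the list of things; names that differ only in an ending like _2 or _b are one class to them, and where a whole thing is asked for, a point or a joint stands for the part that bears it (a point fixed in the world has none). Each returns a list of dicts, best first, with "score" (0 to 1); they miss things now and then, are a little off and sometimes report something else, mostly with a low value. They report only what shows in the picture. A call takes as long as a camera call.
- robot.spot_in(query, camera): "box" ([centre column, centre row, width, height] in pixels, round what is visible of it).
- robot.landmark_of(query, camera): "pixel" ([column, row] in pixels: a listed point, or the origin of a listed thing).
The state is a dict: "t": time; "joint_pos": joint angles; "dq": joint speeds; "effort": joint torques, N m; "position": TCP position; "ee_rot": TCP orientation; "wrist_force": force on the tool from outside, world axes, zero at the start; "moment": the same for the moment, N m; "width": opening from 0.0 (shut) to 1.0 (fully open); "gripper_force": force on a finger pad.
Only numpy, scipy, OpenCV 4.12 (cv2) and the standard library are available. Lean on these libraries where they do the work, as an engineer would, in place of code of your own. Each camera call takes 0.05 s, during which the arm holds its last target. There are 200 camera calls.

## Working session

There is one attempt and no reset: what is moved stays moved. The work goes in short steps, Python scripts to look and compute and a tool call to move; the robot and the scene stay as the last step left them, time stands still between calls to the robot, and variables do not carry over. Pictures are saved under pics/ and viewed, at most 14 in all, crops included, and the job is handed in when it is done.

Besides the shell and the picture viewer there is one more tool, called after "Request:" in YAML: its name, and indented under it one key for each argument. apply_moves: Moves the arm, as the interface text tells. Its arguments: {"type":"object","properties":{"moves":{"type":"array","items":{"type":"array"}},"force":{"type":"number"}},"required":["moves"]}

```bash
ls; mkdir -p pics; cat > h.py <<'E'
import numpy as np, cv2
from station import robot
def ray(cam,px,z):
    K=np.array(cam["K"]);T=np.array(cam["camera_from_world"]);R=T[:3,:3];t=T[:3,3]
    c=-R.T@t; d=R.T@np.linalg.inv(K)@np.array([px[0],px[1],1.])
    return c+d*(z-c[2])/d[2]
def proj(cam,p):
    K=np.array(cam["K"]);T=np.array(cam["camera_from_world"])
    q=K@(T[:3,:3]@np.array(p,float)+T[:3,3]); return q[:2]/q[2]
def shot(name,fn=None):
    c=robot.camera(name)
    if fn: cv2.imwrite('pics/'+fn,c["image"][:,:,::-1])
    return c
def st():
    s=robot.get_state(); print({k:np.round(s[k],3).tolist() for k in("t","joint_pos","position","ee_rot","wrist_force","width","gripper_force")})
E
python3 - <<'E'
from h import *
st()
for n in("top","scene"):
    c=shot(n,n+"1.png"); T=np.array(c["camera_from_world"]); print(n,np.round(-T[:3,:3].T@T[:3,3]))
    for q,z in [("control",0),("dial_grip",97),("bed",0),("pan",0),("mat",0),("push_block",4),("bar",0),("offcut1",60),("hammer",0),("wrench",0),("bowl",0),("jar",0),("bamboo",0)]:
        for r in robot.landmark_of(q,n)[:5 if q=="offcut1" else 1]: print(q,round(r["score"],2),np.round(r["pixel"]),np.round(ray(c,r["pixel"],z)))
E
```

```text
pics
{'t': 0.0, 'joint_pos': [-1.442, 0.314, 0.045, 1.304, 0.0, 1.431], 'position': [152.634, -553.839, 230.41], 'ee_rot': [-3.14, -0.0, 0.269], 'wrist_force': [0.086, -0.098, 0.749], 'width': 0.998, 'gripper_force': 0.0}
top [ 438.   17. 1310.]
control 0.78 [235. 174.] [590. 335.   0.]
dial_grip 0.5 [228. 170.] [595. 334.  97.]
bed 0.56 [312. 173.] [588.  57.   0.]
pan 0.89 [379. 170.] [ 596. -185.    0.]
mat 0.9 [250. 224.] [407. 284.   0.]
push_block 0.68 [246. 226.] [400. 298.   4.]
bar 0.7 [434. 213.] [ 436. -378.    0.]
offcut1 0.56 [308. 169.] [597.  67.  60.]
offcut1 0.54 [330. 183.] [545.  -6.  60.]
offcut1 0.46 [346. 152.] [650. -66.  60.]
hammer 0.95 [309. 227.] [394.  72.   0.]
wrench 0.66 [369. 218.] [ 423. -147.    0.]
bowl 0.59 [198. 232.] [382. 471.   0.]
jar 0.57 [450. 163.] [ 615. -443.    0.]
bamboo 0.86 [188. 194.] [520. 509.   0.]
scene [1244.  255.  912.]
control 0.56 [406. 258.] [584. 324.   0.]
dial_grip 0.87 [414. 237.] [587. 327.  97.]
bed 0.74 [306. 238.] [599.  55.   0.]
pan 0.89 [224. 220.] [ 603. -183.    0.]
mat 0.63 [405. 206.] [404. 297.   0.]
push_block 0.89 [404. 205.] [405. 294.   4.]
bar 0.74 [193. 171.] [ 453. -358.    0.]
offcut1 0.52 [255. 230.] [652. -65.  60.]
offcut1 0.49 [289. 211.] [566.  -3.  60.]
offcut1 0.48 [312. 223.] [590.  67.  60.]
offcut1 0.46 [306. 242.] [651.  70.  60.]
offcut1 0.38 [404. 209.] [469. 292.  60.]
hammer 0.91 [335. 187.] [389.  82.   0.]
wrench 0.85 [260. 174.] [ 405. -155.    0.]
bowl 0.92 [466. 215.] [388. 467.   0.]
jar 0.96 [143. 200.] [ 604. -438.    0.]
bamboo 0.72 [476. 256.] [522. 500.   0.]
```

View pics/top1.png

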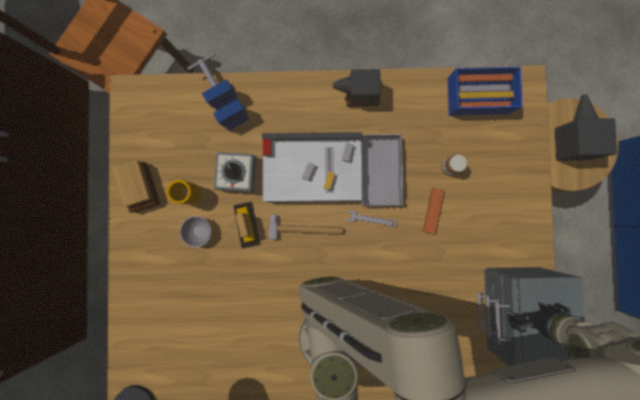

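View pics/scene1.png

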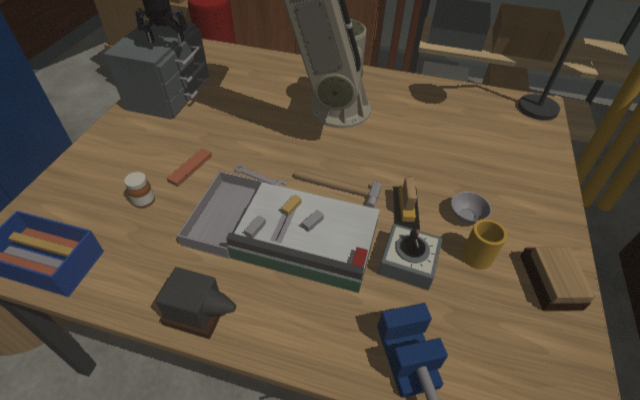

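The top view shows three offcuts at about (309,171), (330,181) and (349,153). The pan is at (383,171), the control box at (235,172), the mat at (246,225) and the bar at (433,211). I'll zoom in for the geometry.

```bash
python3 - <<'E'
from h import *
a=cv2.imread('pics/top1.png')
cv2.imwrite('pics/topz.png',cv2.resize(a[125:255,205:465],None,fx=3,fy=3,interpolation=cv2.INTER_CUBIC))
E
```

```text
(no output)
```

View pics/topz.png

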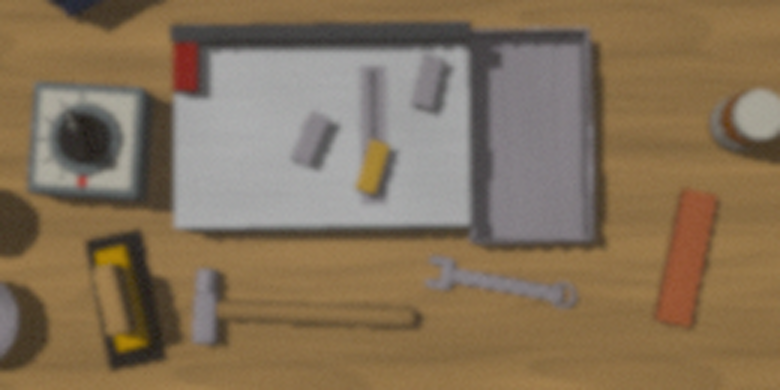

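```bash
cat >> h.py <<'E'
def plan(*wps,start=None):
    """legs of tool-frame shifts; wps (x,y,z,yaw)"""
    if start is None:
        s=robot.get_state(); start=[*s["position"],s["ee_rot"][2]]
    p=np.array(start,float)
    for w in wps:
        w=np.array(w,float); d=w[:3]-p[:3]; c,s_=np.cos(p[3]),np.sin(p[3])
        a=(w[3]-p[3]+np.pi)%(2*np.pi)-np.pi
        sh=[d[0]*c+d[1]*s_, d[0]*s_-d[1]*c, -d[2]]
        print(np.round(sh,1).tolist(),"turn",round(-np.degrees(a),1),"rows",int(np.ceil(max(np.linalg.norm(d)/62.5,abs(np.degrees(a))/10.7))))
        p=w
E
python3 - <<'E'
from h import *
plan((400,-250,330,1.15),(520,60,380,1.57),(560,320,330,1.57))
E
```

```text
[319.3, -227.8, -98.7] turn -50.5 rows 7
[332.0, -17.1, -50.0] turn -24.1 rows 6
[260.0, 39.8, 50.0] turn -0.0 rows 5
```

Request:
apply_moves:
  moves:
    - [85,[160,-114,-49],0]
    - [85,[160,-114,-49],0]
    - [85,[160,-114,-49],0]
    - [85,[160,-114,-49],0]

```text
t: 1.9
position: [278.4, -399.9, 281.9]
ee_rot: [3.14, -0.001, 0.273]
wrist_force: [-0.1, -1.1, 0.4]
width: 0.996
gripper_force: 0.0
```

Request:
apply_moves:
  moves:
    - [85,[160,-114,-49],-50]
    - [85,[160,-114,-49],-50]
    - [85,[160,-114,-49],-50]
    - [85,[160,-114,-49],-50]
    - [85,[160,-114,-49],-50]

```text
t: 2.52
position: [401.7, -249.1, 329.6]
ee_rot: [3.141, 0.001, 1.149]
wrist_force: [-0.2, -1.1, 0.7]
width: 0.997
gripper_force: 0.0
```

```bash
python3 - <<'E'
from h import *
st()
c=shot("wrist","w1.png"); T=np.array(c["camera_from_world"]); print(np.round(-T[:3,:3].T@T[:3,3]), np.round(T[:3,:3],2).tolist(),np.round(c["K"]).tolist())
plan((520,60,380,1.57),(560,320,330,1.57))
E
```

```text
{'t': 2.525, 'joint_pos': [-0.725, 0.102, 0.018, 1.486, -0.0, 1.268], 'position': [401.714, -249.123, 329.569], 'ee_rot': [3.141, 0.001, 1.149], 'wrist_force': [-0.225, -1.126, 0.678], 'width': 0.997, 'gripper_force': 0.0}
[ 435. -174.  473.] [[0.91, -0.41, 0.0], [-0.39, -0.87, 0.31], [-0.13, -0.29, -0.95]] [[322.0, 0.0, 319.0], [0.0, 322.0, 206.0], [0.0, 0.0, 1.0]]
[331.1, -17.9, -50.7] turn -24.0 rows 6
[260.0, 39.8, 50.0] turn -0.0 rows 5
```

View pics/w1.png

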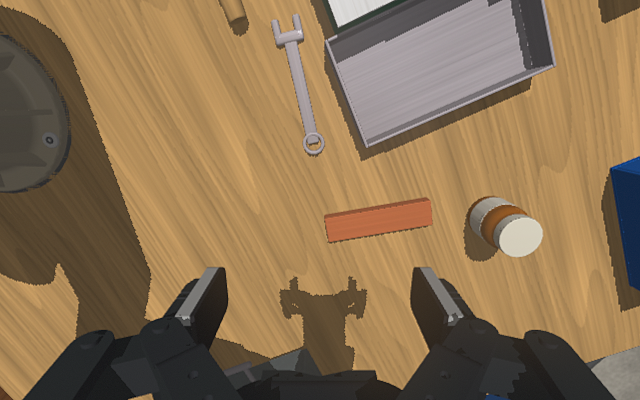

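The wrist view shows the bar cleanly, with its top face from about (325,215) to (432,199). Next is a bed view.

Request:
apply_moves:
  moves:
    - [85,[186,2,-25],0]
    - [85,[186,2,-25],0]
    - [85,[186,2,-25],0]
    - [85,[186,2,-25],0]

```text
t: 3.08
position: [481.4, -78.5, 354.5]
ee_rot: [3.141, -0.0, 1.145]
wrist_force: [0.2, -1.4, -0.4]
width: 0.992
gripper_force: 0.0
```

Request:
apply_moves:
  moves:
    - [85,[186,2,-25],-24]
    - [85,[186,2,-25],-24]
    - [85,[186,2,-25],-24]
    - [85,[186,2,-25],-24]

```text
t: 3.58
position: [560.8, 88.8, 378.0]
ee_rot: [-3.141, 0.0, 1.563]
wrist_force: [0.5, -1.3, 0.1]
width: 0.997
gripper_force: 0.0
```

```bash
python3 - <<'E'
from h import *
st()
c=shot("wrist","w2.png")
import pickle; pickle.dump(c,open('w2.pkl','wb'))
for q,z in [("control",0),("dial_grip",97),("bed",0),("pan",0),("mat",0),("push_block",4),("offcut1",60),("hammer",0),("wrench",0)]:
    for r in robot.landmark_of(q,"wrist")[:5 if q=="offcut1" else 1]: print(q,round(r["score"],2),np.round(r["pixel"]),np.round(ray(c,r["pixel"],z)))
E
```

```text
{'t': 3.575, 'joint_pos': [0.016, 0.313, 0.403, 1.662, -0.0, 1.595], 'position': [560.811, 88.796, 378.042], 'ee_rot': [-3.141, 0.0, 1.563], 'wrist_force': [0.523, -1.33, 0.06], 'width': 0.997, 'gripper_force': 0.0}
bed 0.93 [340. 170.] [595.  61.   0.]
pan 0.82 [336. 303.] [ 592. -194.    0.]
push_block 0.96 [209.   6.] [408. 297.   4.]
offcut1 0.83 [337. 173.] [588.  69.  60.]
offcut1 0.76 [314. 219.] [553.  -2.  60.]
offcut1 0.61 [374. 254.] [648. -62.  60.]
hammer 0.87 [214. 158.] [390.  82.   0.]
wrench 0.93 [246. 281.] [ 425. -147.    0.]
```

View pics/w2.png

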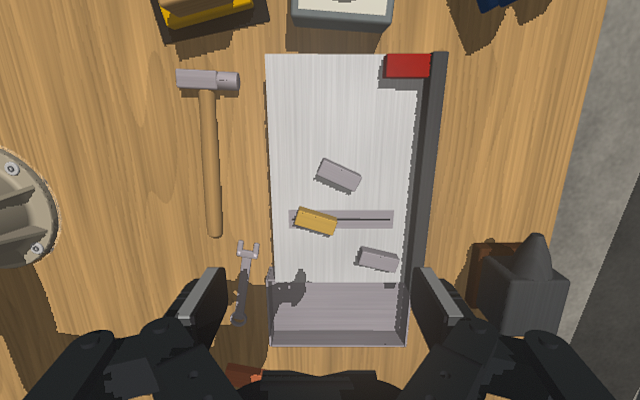

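```bash
python3 - <<'E'
from h import *
import pickle; c=pickle.load(open('w2.pkl','rb'))
for n,p,z in [("bed -110,170",(265,54),60),("bed -110,-170?",(272,282),60),("fence inner top +y",(434,53),90),("fence inner top -y end",(410,286),90),("stop face top (y140) left",(386,77),85),("stop face right",(430,77),85),
 ("pan near/-y outer corner",(272,346),45),("pan far/-y",(408,346),45),
 ("o1",(318,158),82),("o1",(325,158),82),("o1 r",(361,178),82),("o1",(356,186),82),
 ("o2",(303,207),82),("o2",(338,219),82),("o2",(333,232),82),("o2",(296,222),82),
 ("o3",(363,246),82),("o3",(400,258),82)]:
    print(n,np.round(ray(c,p,z)))
# model overlay for bed centre (x0,y0)
for x0,y0,yaw in[(595,60,0),(595,60,0.01),(590,60,0)]:
    R=lambda a,b,z:np.round(proj(c,(x0+a*np.cos(yaw)-b*np.sin(yaw),y0+a*np.sin(yaw)+b*np.cos(yaw),z)),0).tolist()
    print(x0,y0,yaw,R(-110,170,60),R(-110,-170,60),R(100,-170,90),R(45,140,85),R(100,140,85))
E
```

```text
bed -110,170 [492. 228.  60.]
bed -110,-170? [ 483. -112.   60.]
fence inner top +y [703. 224.  90.]
fence inner top -y end [ 700. -102.   90.]
stop face top (y140) left [647. 198.  85.]
stop face right [702. 197.  85.]
pan near/-y outer corner [ 473. -254.   45.]
pan far/-y [ 721. -256.   45.]
o1 [560.  95.  82.]
o1 [570.  95.  82.]
o1 r [620.  67.  82.]
o1 [613.  55.  82.]
o2 [538.  24.  82.]
o2 [588.   6.  82.]
o2 [581. -15.  82.]
o2 [527.   1.  82.]
o3 [626. -38.  82.]
o3 [683. -58.  82.]
595 60 0 [260.0, 53.0] [273.0, 281.0] [406.0, 290.0] [381.0, 75.0] [424.0, 75.0]
595 60 0.01 [258.0, 54.0] [274.0, 281.0] [408.0, 290.0] [380.0, 75.0] [423.0, 74.0]
590 60 0 [256.0, 53.0] [270.0, 281.0] [403.0, 290.0] [377.0, 75.0] [420.0, 75.0]
```

Request:
apply_moves:
  moves:
    - [85,[210,27,100],0]
    - [85,[210,27,100],0]
    - [85,[210,27,100],0]
    - [85,[210,27,100],0]
    - [85,[210,27,100],0]

```text
t: 4.7
position: [587.2, 299.0, 276.2]
ee_rot: [-3.137, 0.001, 1.564]
wrist_force: [-1.1, -0.7, 0.6]
width: 0.997
gripper_force: 0.0
```

```bash
python3 - <<'E'
from h import *
st()
c=shot("wrist","w3.png")
import pickle; pickle.dump(c,open('w3.pkl','wb'))
for q,z in [("control",0),("dial_grip",97),("mat",0),("push_block",4)]:
    for r in robot.landmark_of(q,"wrist")[:1]: print(q,round(r["score"],2),np.round(r["pixel"]),np.round(ray(c,r["pixel"],z)))
E
```

```text
{'t': 4.7, 'joint_pos': [0.349, 0.489, 0.417, 1.503, 0.0, 1.927], 'position': [587.17, 298.988, 276.214], 'ee_rot': [-3.137, 0.001, 1.564], 'wrist_force': [-1.126, -0.712, 0.578], 'width': 0.997, 'gripper_force': 0.0}
control 0.88 [323. 138.] [592. 334.   0.]
dial_grip 0.64 [327. 154.] [595. 329.  97.]
mat 0.82 [183. 165.] [407. 300.   0.]
push_block 0.65 [185. 169.] [411. 296.   4.]
```

View pics/w3.png

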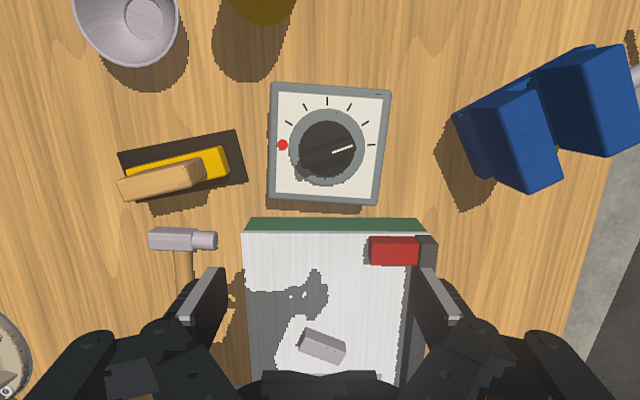

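```bash
python3 - <<'E'
from h import *
import pickle; c=pickle.load(open('w3.pkl','rb'))
for n,p,z in [("mark in",(333,153),104),("mark out",(352,147),104),("red",(282,145),60),("c1",(276,88),60),("c2",(386,95),60),("c3",(374,203),60),("c4",(271,196),60),
 ("mat",(118,153),4),("mat",(235,130),4),("mat",(248,183),4),("mat near",(128,200),0),("pb h",(117,182),89),("pb h",(200,161),89),("pb h",(206,179),89),("pb h",(123,201),89),("foot",(223,147),34),("foot",(230,177),34)]:
    print(n,np.round(ray(c,p,z)))
a=c["image"][95:215,255:400,::-1].astype(float)
a=np.clip(a*2.2,0,255).astype(np.uint8)
cv2.imwrite('pics/w3z.png',cv2.resize(a,None,fx=5,fy=4.8,interpolation=cv2.INTER_CUBIC)[:580])
E
```

```text
mark in [601. 331. 104.]
mark out [619. 337. 104.]
red [546. 334.  60.]
c1 [542. 393.  60.]
c2 [658. 385.  60.]
c3 [651. 265.  60.]
c4 [531. 275.  60.]
mat [327. 317.   4.]
mat [481. 345.   4.]
mat [492. 276.   4.]
mat near [325. 252.   0.]
pb h [373. 300.  89.]
pb h [464. 321.  89.]
pb h [468. 302.  89.]
pb h [375. 278.  89.]
foot [473. 328.  34.]
foot [477. 292.  34.]
```

View pics/w3z.png

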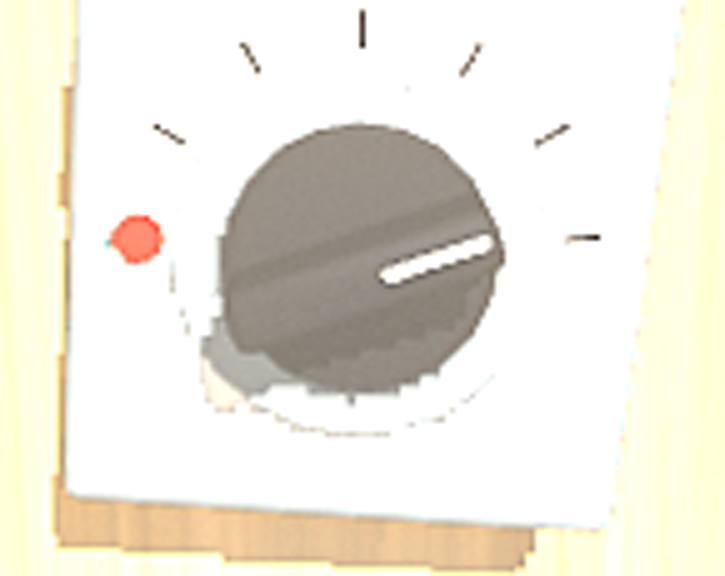

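Request:
apply_moves:
  moves:
    - [50,[30.5,8,80],-53.5]
    - [50,[30.5,8,80],-53.5]
    - [50,[30.5,8,80],-53.5]
    - [50,[30.5,8,80],-53.5]
    - [50,[30.5,8,80],-53.5]

```text
t: 5.58
position: [597.4, 325.8, 200.5]
ee_rot: [3.14, 0.001, 2.498]
wrist_force: [-0.1, 0.4, -0.1]
width: 0.585
gripper_force: 0.0
```

Request:
apply_moves:
  moves:
    - [50,[0,0,0],-53.5]
    - [50,[0,0,0],-53.5]
    - [50,[0,0,0],-53.5]
    - [50,[0,0,0],-53.5]
    - [50,[0,0,0],-53.5]

```text
t: 6.2
position: [597.4, 325.7, 200.7]
ee_rot: [-3.142, 0.002, -2.851]
wrist_force: [-1.2, 0.4, 0.3]
width: 0.585
gripper_force: 0.0
```

```bash
python3 - <<'E'
from h import *
st(); plan((595.5,329.5,79,np.radians(180+17.5)))
c=shot("wrist")
for z in (97,):
    for r in robot.landmark_of("dial_grip","wrist")[:2]: print(round(r["score"],2),np.round(r["pixel"]),np.round(ray(c,r["pixel"],z)))
E
```

```text
{'t': 6.2, 'joint_pos': [0.381, 0.533, 0.305, 1.341, -0.0, 0.091], 'position': [597.44, 325.703, 200.661], 'ee_rot': [-3.142, 0.002, -2.851], 'wrist_force': [-1.206, 0.448, 0.266], 'width': 0.585, 'gripper_force': 0.0}
[0.8, 4.2, 121.7] turn -0.9 rows 2
0.78 [324. 207.] [599. 332.  97.]
```

Request:
apply_moves:
  moves:
    - [50,[-1,4,60],-1]
    - [50,[-1,4,110],-1]
    - [50,[-1,4,121],-1]
    - [50,[-1,4,121],-1]

```text
t: 6.8
position: [596.9, 330.8, 78.9]
ee_rot: [-3.141, 0.0, -2.84]
wrist_force: [-0.3, 1.4, 0.2]
width: 0.586
gripper_force: 0.0
```

Request:
apply_moves:
  moves:
    - [0,[0,0,0],0]
    - [0,[0,0,0],0]
    - [0,[0,0,0],0]
    - [0,[0,0,0],0]
    - [0,[0,0,0],0]
  force: 40

```text
t: 7.42
position: [598.4, 330.6, 81.1]
ee_rot: [-3.14, 0.004, -2.839]
wrist_force: [1.2, -3.5, 6.5]
width: 0.157
gripper_force: 40.6
```

Request:
apply_moves:
  moves:
    - [0,[0,0,-1],-10]
    - [0,[0,0,-1],-20]
    - [0,[0,0,-1],-30]
    - [0,[0,0,-1],-40]
    - [0,[0,0,-1],-50]

```text
t: 8.05
position: [596.3, 332.7, 81.1]
ee_rot: [3.141, 0.003, -1.959]
wrist_force: [-3.5, 2.5, 2.9]
width: 0.156
gripper_force: 40.2
```

Request:
apply_moves:
  moves:
    - [0,[0,0,0],-10]
    - [0,[0,0,0],-20]
    - [0,[0,0,0],-30]
    - [0,[0,0,0],-40]
    - [0,[0,0,0],-50]

```text
t: 8.68
position: [593.4, 332.5, 81.1]
ee_rot: [3.139, 0.004, -1.085]
wrist_force: [-11.4, 0.9, 9.2]
width: 0.156
gripper_force: 41.0
```

Request:
apply_moves:
  moves:
    - [0,[0,0,0],-10]
    - [0,[0,0,0],-20]
    - [0,[0,0,0],-30]
    - [0,[0,0,0],-40]
    - [0,[0,0,0],-50]

```text
t: 9.3
position: [591.7, 330.2, 81.1]
ee_rot: [3.138, 0.007, -0.214]
wrist_force: [-14.6, -6.2, 13.6]
width: 0.152
gripper_force: 41.6
```

```bash
python3 - <<'E'
from h import *
st(); print(robot.get_state()["moment"]); shot("wrist","w4.png")
E
```

```text
{'t': 9.3, 'joint_pos': [0.39, 0.59, 0.103, 1.092, 0.001, -2.538], 'position': [591.655, 330.202, 81.076], 'ee_rot': [3.138, 0.007, -0.214], 'wrist_force': [-14.595, -6.229, 13.606], 'width': 0.152, 'gripper_force': 41.615}
[-1.27570605  3.13946738 -0.11686504]
```

View pics/w4.png

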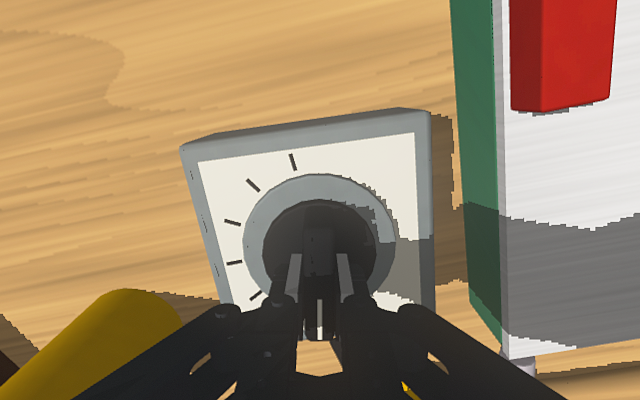

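Request:
apply_moves:
  moves:
    - [0,[-2,1,0],-4]
    - [0,[-2,1,0],-8]
    - [0,[-2,1,0],-12]
    - [0,[-2,1,0],-12]
    - [0,[-2,1,0],-12]

```text
t: 9.98
position: [591.7, 329.7, 81.1]
ee_rot: [3.14, 0.004, -0.014]
wrist_force: [-9.2, -2.3, 9.4]
width: 0.154
gripper_force: 62.0
```

```bash
python3 - <<'E'
from h import *
st(); print(robot.get_state()["moment"])
E
```

```text
{'t': 9.975, 'joint_pos': [0.39, 0.586, 0.097, 1.086, 0.0, -2.738], 'position': [591.668, 329.734, 81.12], 'ee_rot': [3.14, 0.004, -0.014], 'wrist_force': [-9.158, -2.275, 9.444], 'width': 0.154, 'gripper_force': 61.989}
[-0.78405623  2.04275119 -1.66658762]
```

Request:
apply_moves:
  moves:
    - [50,[0,0,0],0]
    - [50,[0,0,0],0]
    - [50,[0,0,0],0]
    - [50,[0,0,-30],0]
    - [50,[0,0,-90],0]

```text
t: 10.6
position: [592.5, 330.0, 166.7]
ee_rot: [3.139, 0.006, -0.01]
wrist_force: [0.5, 0.5, -0.0]
width: 0.586
gripper_force: 0.0
```

Request:
apply_moves:
  moves:
    - [60,[0,0,-60],10]
    - [60,[-40,10,-110],20]
    - [60,[-90,20,-110],30]
    - [60,[-140,30,-110],40]
    - [60,[-170,35,-110],50]

```text
t: 11.22
position: [421.8, 297.1, 279.8]
ee_rot: [-3.141, -0.0, -0.888]
wrist_force: [0.2, 0.4, -0.2]
width: 0.703
gripper_force: 0.0
```

Request:
apply_moves:
  moves:
    - [60,[0,0,0],10]
    - [60,[0,0,0],20]
    - [60,[0,0,0],30]
    - [60,[0,0,0],40]
    - [60,[0,0,0],50]

```text
t: 11.85
position: [424.1, 297.6, 279.3]
ee_rot: [-3.141, 0.0, -1.761]
wrist_force: [0.4, -0.8, -1.3]
width: 0.703
gripper_force: 0.0
```

Request:
apply_moves:
  moves:
    - [60,[0,0,0],12]
    - [60,[0,0,0],24]
    - [60,[0,0,0],36]
    - [60,[0,0,0],48]
    - [60,[0,0,0],60]
    - [60,[0,0,0],67]

```text
schema error: expected 1 to 5 rows
```

```bash
python3 - <<'E'
from h import *
st()
c=shot("wrist","w5.png")
import pickle; pickle.dump(c,open('w5.pkl','wb'))
for q,z in [("control",0),("dial_grip",97),("mat",0),("push_block",4)]:
    for r in robot.landmark_of(q,"wrist")[:1]: print(q,round(r["score"],2),np.round(r["pixel"]),np.round(ray(c,r["pixel"],z)))
E
```

```text
{'t': 11.85, 'joint_pos': [0.457, 0.192, 0.004, 1.382, -0.0, -0.923], 'position': [424.074, 297.602, 279.31], 'ee_rot': [-3.141, 0.0, -1.761], 'wrist_force': [0.436, -0.766, -1.277], 'width': 0.703, 'gripper_force': 0.0}
control 0.56 [201. 204.] [595. 324.   0.]
dial_grip 0.66 [202. 207.] [552. 303.  97.]
mat 0.69 [331. 159.] [408. 296.   0.]
push_block 0.64 [328. 161.] [411. 297.   4.]
```

View pics/w5.png

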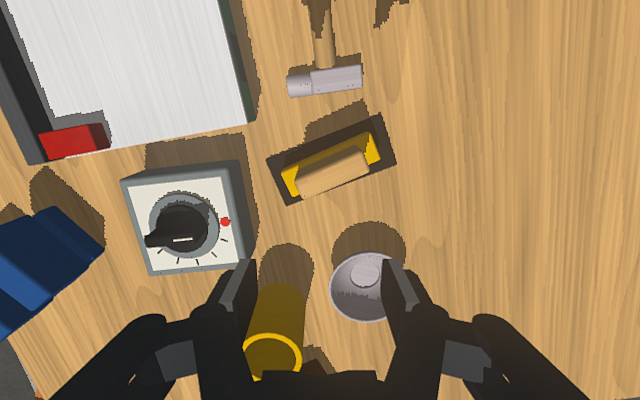

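```bash
python3 - <<'E'
from h import *
import pickle; c=pickle.load(open('w5.pkl','rb'))
for n,p,z in [("mark",(174,241),104),("mark",(192,240),104),("red",(225,222),60),("c",(129,184),60),("c",(236,169),60),("c",(244,262),60),("c",(151,274),60),
 ("mat",(267,160),4),("mat",(380,115),4),("mat",(396,163),4),("mat",(288,206),4),
 ("h",(294,181),89),("h",(359,155),89),("h",(368,170),89),("h",(306,199),89),
 ("f",(282,173),34),("f",(373,136),34),("f",(379,160),34)]: print(n,np.round(ray(c,p,z)))
a=c["image"][160:285,110:260,::-1].astype(float)
a=np.clip(a*2.2,0,255).astype(np.uint8)
b=np.clip(c["image"][90:215,250:400,::-1]*1.5,0,255).astype(np.uint8)
cv2.imwrite('pics/w5z.png',np.hstack([cv2.resize(q,(396,330),interpolation=cv2.INTER_CUBIC) for q in(a,b)]))
E
```

```text
mark [591. 333. 104.]
mark [571. 335. 104.]
red [547. 336.  60.]
c [643. 269.  60.]
c [517. 276.  60.]
c [539. 393.  60.]
c [660. 387.  60.]
mat [490. 281.   4.]
mat [337. 252.   4.]
mat [325. 316.   4.]
mat [477. 348.   4.]
h [451. 296.  89.]
h [378. 281.  89.]
h [372. 299.  89.]
h [442. 318.  89.]
f [470. 295.  34.]
f [354. 272.  34.]
f [350. 302.  34.]
```

View pics/w5z.png

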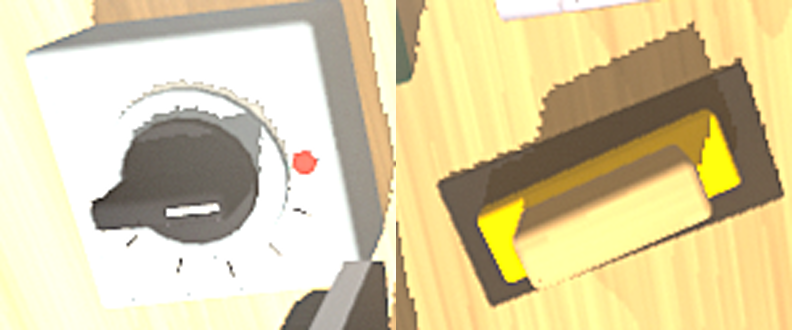

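Dial is at off: the mark direction of 174° matches the red dot within error. The push block is at about (410,299.5) with yaw 11.5°, and the mat is at (407,299) with yaw 11.3°.

```bash
python3 - <<'E'
from h import *
y=np.radians(191.5)
plan((410,299.5,160,y),(410,299.5,47,y))
E
```

```text
[0.6, 14.2, 119.3] turn 68.1 rows 7
[-0.0, 0.0, 113.0] turn -0.0 rows 2
```

Request:
apply_moves:
  moves:
    - [60,[0.6,14,60],10]
    - [60,[0.6,14,90],20]
    - [60,[0.6,14,119],30]
    - [60,[0.6,14,119],40]
    - [60,[0.6,14,119],48]

```text
t: 12.72
position: [409.8, 299.3, 159.7]
ee_rot: [3.142, -0.001, -2.596]
wrist_force: [0.1, -0.5, 0.1]
width: 0.7
gripper_force: 0.0
```

Request:
apply_moves:
  moves:
    - [60,[0,0,0],10]
    - [60,[0,0,0],20]
    - [60,[0,0,40],20]
    - [60,[0,0,90],20]
    - [60,[0,0,113],20]

```text
t: 13.35
position: [408.5, 298.6, 44.8]
ee_rot: [-3.141, -0.003, -2.94]
wrist_force: [0.5, 0.6, -1.1]
width: 0.701
gripper_force: 0.0
```

Request:
apply_moves:
  moves:
    - [60,[0,0,0],0]
    - [10,[0,0,0],0]
    - [10,[0,0,0],0]
    - [10,[0,0,0],0]
    - [10,[0,0,0],0]
  force: 80

```text
t: 13.98
position: [411.4, 299.9, 48.7]
ee_rot: [3.141, 0.003, -2.942]
wrist_force: [0.7, -1.6, 7.0]
width: 0.293
gripper_force: 79.7
```

Request:
apply_moves:
  moves:
    - [10,[0,0,0],0]
    - [10,[0,0,-20],0]
    - [10,[0,0,-60],0]
    - [10,[0,0,-110],0]
    - [10,[0,0,-150],0]

```text
t: 14.6
position: [409.7, 299.4, 198.8]
ee_rot: [3.141, -0.0, -2.942]
wrist_force: [1.3, -0.4, -3.0]
width: 0.291
gripper_force: 78.9
```

```bash
python3 - <<'E'
from h import *
st()
c=shot("wrist","w6.png")
# bed geometry check with the top camera
y=np.radians(180-1.3)
plan((555,180,200,y),(555,125,103,y))
E
```

```text
{'t': 14.6, 'joint_pos': [0.473, 0.195, -0.19, 1.186, 0.0, 0.273], 'position': [409.721, 299.44, 198.82], 'ee_rot': [3.141, -0.0, -2.942], 'wrist_force': [1.318, -0.375, -2.95], 'width': 0.291, 'gripper_force': 78.858}
[-116.4, -146.6, 4.1] turn 12.7 rows 3
[-1.2, -55.0, 97.0] turn -0.0 rows 2
```

View pics/w6.png

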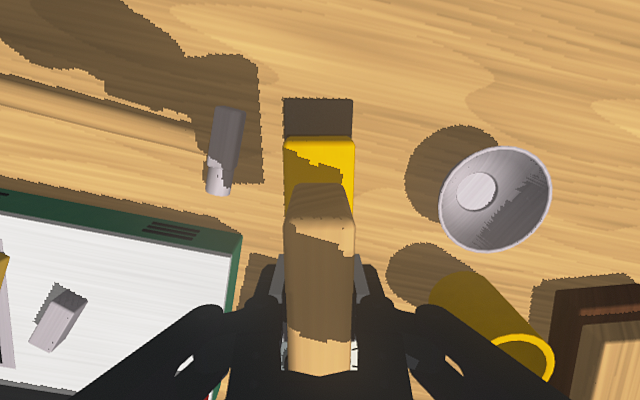

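The push block is held square in the fingers. I'll carry it over the bed, lower it behind the near two offcuts, and check before sweeping.

Request:
apply_moves:
  moves:
    - [10,[-30,-50,-10],3]
    - [10,[-60,-100,-10],6]
    - [10,[-90,-150,-10],9]
    - [10,[-110,-186,-10],12.7]
    - [10,[-110,-186,0],12.7]

```text
t: 15.28
position: [556.7, 136.4, 196.7]
ee_rot: [-3.141, 0.001, 3.114]
wrist_force: [-0.1, 0.7, -2.5]
width: 0.294
gripper_force: 79.8
```

Request:
apply_moves:
  moves:
    - [10,[0,0,0],0]
    - [10,[0,0,40],0]
    - [10,[0,0,65],0]
    - [10,[0,0,80],0]
    - [10,[0,0,80],0]

```text
t: 15.9
position: [553.4, 139.6, 116.5]
ee_rot: [-3.141, -0.002, 3.12]
wrist_force: [-0.3, 0.3, -2.7]
width: 0.298
gripper_force: 79.8
```

```bash
python3 - <<'E'
from h import *
st()
c=shot("scene"); cv2.imwrite('pics/s2.png',cv2.resize(c["image"][150:310,190:460,::-1],None,fx=2.9,fy=2.9,interpolation=cv2.INTER_CUBIC))
y=np.radians(180-1.3)
plan((555,139,107,y),(549,-118,107,y))
for n in("scene","top"):
    if n=="top": c=shot(n)
    for r in robot.landmark_of("offcut1",n)[:5]: print(n,round(r["score"],2),np.round(r["pixel"]),np.round(ray(c,r["pixel"],60)))
E
```

```text
{'t': 15.9, 'joint_pos': [0.106, 0.365, -0.168, 1.04, 0.0, 0.128], 'position': [553.361, 139.558, 116.491], 'ee_rot': [-3.141, -0.002, 3.12], 'wrist_force': [-0.304, 0.323, -2.66], 'width': 0.298, 'gripper_force': 79.78}
[-0.7, -0.5, 10.6] turn 0.1 rows 1
[0.2, -257.1, -0.0] turn -0.0 rows 5
scene 0.68 [255. 230.] [653. -64.  60.]
scene 0.63 [309. 224.] [595.  62.  60.]
scene 0.57 [288. 208.] [557.  -9.  60.]
top 0.64 [328. 181.] [554.   0.  60.]
top 0.56 [306. 171.] [587.  76.  60.]
top 0.42 [343. 153.] [649. -55.  60.]
```

View pics/s2.png

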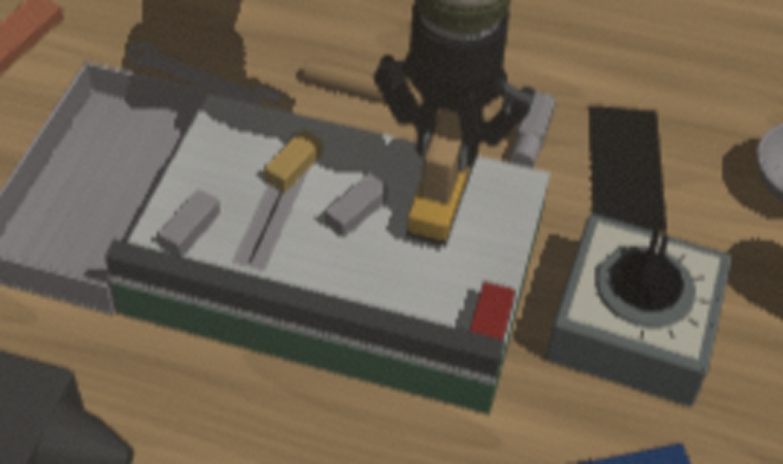

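The block sits behind the near offcuts with the three offcuts undisturbed. Starting the sweep.

Request:
apply_moves:
  moves:
    - [10,[0,0,5],0]
    - [10,[0,0,9],0]
    - [10,[0,-20,9],0]
    - [10,[0,-40,9],0]
    - [10,[0,-60,9],0]

```text
t: 16.73
position: [553.2, 77.2, 108.3]
ee_rot: [-3.142, 0.0, 3.118]
wrist_force: [0.7, 1.0, -2.3]
width: 0.295
gripper_force: 79.8
```

Request:
apply_moves:
  moves:
    - [10,[0,-18,0],0]
    - [10,[0,-36,0],0]
    - [10,[0,-54,0],0]
    - [10,[0,-72,0],0]
    - [10,[0,-90,0],0]

```text
t: 17.35
position: [551.3, -12.1, 108.4]
ee_rot: [3.141, 0.0, 3.119]
wrist_force: [0.1, 1.9, -1.8]
width: 0.292
gripper_force: 79.8
```

```bash
python3 - <<'E'
from h import *
st()
for n in("scene","top"):
    c=shot(n)
    for r in robot.landmark_of("offcut1",n)[:5]: print(n,round(r["score"],2),np.round(r["pixel"]),np.round(ray(c,r["pixel"],60)))
E
```

```text
{'t': 17.35, 'joint_pos': [-0.168, 0.335, -0.234, 1.002, 0.0, -0.145], 'position': [551.284, -12.093, 108.368], 'ee_rot': [3.141, 0.0, 3.119], 'wrist_force': [0.126, 1.873, -1.843], 'width': 0.292, 'gripper_force': 79.808}
scene 0.69 [272. 203.] [555. -56.  60.]
scene 0.68 [270. 217.] [603. -44.  60.]
scene 0.67 [404. 208.] [466. 292.  60.]
```

Request:
apply_moves:
  moves:
    - [10,[-12,-15,0],0]
    - [10,[-12,-30,0],0]
    - [10,[-12,-45,0],0]
    - [10,[-12,-60,0],0]
    - [10,[-12,-75,0],0]

```text
t: 18.18
position: [561.4, -87.6, 108.3]
ee_rot: [-3.141, -0.0, 3.119]
wrist_force: [0.5, 0.9, -1.9]
width: 0.296
gripper_force: 79.9
```

```bash
python3 - <<'E'
from h import *
st()
for n in("scene","top"):
    c=shot(n)
    for r in robot.landmark_of("offcut1",n)[:5]: print(n,round(r["score"],2),np.round(r["pixel"]),np.round(ray(c,r["pixel"],60)))
E
```

```text
{'t': 18.175, 'joint_pos': [-0.296, 0.365, -0.19, 1.016, -0.0, -0.273], 'position': [561.393, -87.63, 108.34], 'ee_rot': [-3.141, -0.0, 3.119], 'wrist_force': [0.47, 0.922, -1.885], 'width': 0.296, 'gripper_force': 79.933}
scene 0.76 [250. 232.] [662. -76.  60.]
scene 0.59 [249. 203.] [ 571. -115.   60.]
scene 0.58 [245. 211.] [ 601. -115.   60.]
top 0.47 [345. 152.] [654. -60.  60.]
top 0.28 [305. 228.] [393.  81.  60.]
```

Request:
apply_moves:
  moves:
    - [10,[0,-10,0],0]
    - [10,[0,-20,0],0]
    - [10,[0,-30,0],0]
    - [10,[0,-40,0],0]
    - [10,[0,-40,0],0]

```text
t: 19.0
position: [560.7, -127.3, 108.3]
ee_rot: [-3.141, 0.0, 3.118]
wrist_force: [-0.5, 0.8, -2.8]
width: 0.292
gripper_force: 79.9
```

```bash
python3 - <<'E'
from h import *
st()
for n in("scene","top"):
    c=shot(n)
    for r in robot.landmark_of("offcut1",n)[:5]: print(n,round(r["score"],2),np.round(r["pixel"]),np.round(ray(c,r["pixel"],60)),np.round(ray(c,r["pixel"],6)))
E
```

```text
{'t': 19.0, 'joint_pos': [-0.363, 0.377, -0.172, 1.022, -0.0, -0.339], 'position': [560.723, -127.329, 108.259], 'ee_rot': [-3.141, 0.0, 3.118], 'wrist_force': [-0.533, 0.788, -2.821], 'width': 0.292, 'gripper_force': 79.902}
scene 0.71 [228. 214.] [ 623. -153.   60.] [ 584. -179.    6.]
scene 0.59 [257. 230.] [653. -60.  60.] [615. -80.   6.]
top 0.68 [431. 211.] [ 442. -350.   60.] [ 442. -365.    6.]
top 0.67 [344. 152.] [654. -57.  60.] [663. -60.   6.]
top 0.36 [200. 228.] [399. 444.  60.] [397. 463.   6.]
```

Request:
apply_moves:
  moves:
    - [10,[0,0,-40],0]
    - [10,[-20,40,-45],0]
    - [10,[-40,80,-45],0]
    - [10,[-66,128,-45],0]
    - [10,[-66,128,-45],0]

```text
t: 19.82
position: [630.9, 4.0, 153.0]
ee_rot: [3.141, 0.001, 3.125]
wrist_force: [-0.5, -0.5, -3.3]
width: 0.293
gripper_force: 80.2
```

```bash
python3 - <<'E'
from h import *
st()
for n in("scene","top"):
    c=shot(n,n+"3.png")
    for r in robot.landmark_of("offcut1",n)[:6]: print(n,round(r["score"],2),np.round(r["pixel"]),np.round(ray(c,r["pixel"],60)),np.round(ray(c,r["pixel"],6)))
plan((630,0,108,3.118),(626,-128,108,3.118))
E
```

```text
{'t': 19.825, 'joint_pos': [-0.121, 0.451, 0.056, 1.175, 0.001, -0.104], 'position': [630.857, 4.028, 153.03], 'ee_rot': [3.141, 0.001, 3.125], 'wrist_force': [-0.523, -0.542, -3.303], 'width': 0.293, 'gripper_force': 80.219}
scene 0.68 [251. 231.] [659. -74.  60.] [622. -94.   6.]
scene 0.63 [249. 200.] [ 564. -119.   60.] [ 521. -143.    6.]
scene 0.49 [232. 215.] [ 624. -143.   60.] [ 584. -168.    6.]
top 0.69 [373. 170.] [ 589. -157.   60.] [ 596. -164.    6.]
top 0.67 [367. 190.] [ 517. -133.   60.] [ 520. -140.    6.]
top 0.36 [347. 152.] [651. -67.  60.] [661. -71.   6.]
[-1.0, 0.4, 45.1] turn 0.0 rows 1
[1.0, -128.1, -0.0] turn -0.0 rows 3
```

Request:
apply_moves:
  moves:
    - [10,[0,0,25],0]
    - [10,[0,0,45],0]
    - [10,[0,0,45],0]
    - [10,[0,-20,45],0]
    - [10,[0,-38,45],0]

```text
t: 20.65
position: [629.2, -39.7, 109.5]
ee_rot: [-3.141, 0.002, 3.118]
wrist_force: [1.0, 1.8, -2.4]
width: 0.293
gripper_force: 80.2
```

Request:
apply_moves:
  moves:
    - [10,[0,-15,0],0]
    - [10,[0,-30,0],0]
    - [10,[0,-45,0],0]
    - [10,[0,-60,0],0]
    - [10,[0,-70,0],0]

```text
t: 21.28
position: [627.0, -109.2, 108.1]
ee_rot: [-3.141, -0.0, 3.118]
wrist_force: [-0.5, 0.7, -2.9]
width: 0.296
gripper_force: 80.2
```

Request:
apply_moves:
  moves:
    - [10,[0,-10,0],0]
    - [10,[0,-20,0],0]
    - [10,[0,-28,0],0]
    - [10,[0,-28,0],0]

```text
t: 21.78
position: [626.5, -136.4, 108.3]
ee_rot: [-3.141, 0.0, 3.118]
wrist_force: [-0.1, 0.1, -3.4]
width: 0.292
gripper_force: 80.2
```

Request:
apply_moves:
  moves:
    - [10,[0,0,-50],0]
    - [10,[0,40,-90],0]
    - [10,[0,90,-100],0]
    - [10,[0,140,-100],0]
    - [10,[0,140,-100],0]

```text
t: 22.4
position: [629.3, 8.3, 208.7]
ee_rot: [3.141, 0.0, 3.125]
wrist_force: [-0.3, -0.6, -2.6]
width: 0.297
gripper_force: 80.5
```

```bash
python3 - <<'E'
from h import *
st()
for n in("scene","top"):
    c=shot(n,n+"4.png")
    for r in robot.landmark_of("offcut1",n)[:6]: print(n,round(r["score"],2),np.round(r["pixel"]),np.round(ray(c,r["pixel"],60)),np.round(ray(c,r["pixel"],6)))
    if n=="scene": a=c["image"][130:290,150:400]
    else: b=c["image"][125:225,240:415]
cv2.imwrite('pics/chk.png',np.hstack([cv2.resize(a,(400,256)),cv2.resize(b,(400,256))])[:,:,::-1])
plan((410,299.5,160,np.radians(191.3)))
E
```

```text
{'t': 22.4, 'joint_pos': [-0.115, 0.427, 0.157, 1.3, 0.001, -0.098], 'position': [629.308, 8.315, 208.735], 'ee_rot': [3.141, 0.0, 3.125], 'wrist_force': [-0.314, -0.568, -2.582], 'width': 0.297, 'gripper_force': 80.483}
scene 0.72 [230. 213.] [ 621. -149.   60.] [ 581. -175.    6.]
scene 0.66 [252. 197.] [ 551. -116.   60.] [ 507. -139.    6.]
scene 0.66 [308. 242.] [650.  76.  60.] [613.  65.   6.]
scene 0.5 [234. 236.] [ 686. -107.   60.] [ 651. -130.    6.]
top 0.63 [368. 192.] [ 513. -136.   60.] [ 516. -143.    6.]
top 0.55 [374. 171.] [ 582. -161.   60.] [ 589. -169.    6.]
top 0.31 [371. 220.] [ 417. -144.   60.] [ 416. -151.    6.]
[226.4, 290.8, 48.1] turn -12.6 rows 6
```

View pics/chk.png

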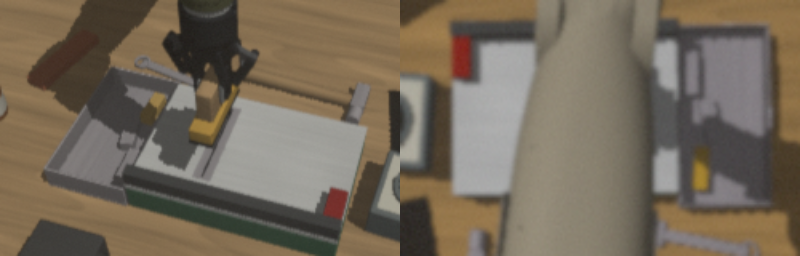

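All three offcuts are in the pan (brass and two steel) and the bed is clear. Returning the block to its mat.

Request:
apply_moves:
  moves:
    - [10,[30,40,0],0]
    - [10,[60,75,0],0]
    - [10,[90,115,0],0]
    - [10,[120,150,0],0]
    - [10,[150,190,0],0]

```text
t: 23.22
position: [483.6, 197.1, 208.3]
ee_rot: [-3.141, 0.0, 3.116]
wrist_force: [1.0, 1.2, -3.0]
width: 0.291
gripper_force: 80.7
```

Request:
apply_moves:
  moves:
    - [10,[30,40,0],-4]
    - [10,[60,80,10],-8]
    - [10,[77,101,30],-12.6]
    - [10,[77,101,48],-12.6]
    - [10,[77,101,48],-12.6]

```text
t: 23.85
position: [408.6, 299.1, 159.0]
ee_rot: [-3.14, -0.003, -2.945]
wrist_force: [-0.2, -0.2, -2.7]
width: 0.296
gripper_force: 80.5
```

```bash
python3 - <<'E'
from h import *
st()
plan((409.5,299.7,60,np.radians(191.3)),(409.5,299.7,49,np.radians(191.3)))
E
```

```text
{'t': 23.85, 'joint_pos': [0.473, 0.219, -0.261, 1.094, -0.0, 0.277], 'position': [408.607, 299.066, 158.996], 'ee_rot': [-3.14, -0.003, -2.945], 'wrist_force': [-0.161, -0.153, -2.678], 'width': 0.296, 'gripper_force': 80.518}
[-1.0, 0.4, 99.0] turn -0.1 rows 2
[-0.0, 0.0, 11.0] turn -0.0 rows 1
```

Request:
apply_moves:
  moves:
    - [10,[-1,0,50],0]
    - [10,[-1,0,90],0]
    - [10,[-1,0,103],0]
    - [10,[-1,0,108],0]
    - [10,[-1,0,110.5],0]

```text
t: 24.48
position: [411.8, 300.8, 51.1]
ee_rot: [3.141, 0.003, -2.945]
wrist_force: [-0.2, 0.8, -2.1]
width: 0.292
gripper_force: 80.5
```

Request:
apply_moves:
  moves:
    - [10,[0,0,0],0]
    - [60,[0,0,0],0]
    - [60,[0,0,0],0]
    - [60,[0,0,0],0]
    - [60,[0,0,0],0]

```text
t: 25.1
position: [410.4, 300.4, 49.9]
ee_rot: [-3.142, 0.0, -2.944]
wrist_force: [-0.3, 0.1, 0.4]
width: 0.701
gripper_force: 0.0
```

Request:
apply_moves:
  moves:
    - [60,[0,0,-20],0]
    - [60,[0,0,-60],0]
    - [60,[0,0,-110],0]
    - [60,[0,0,-160],0]
    - [60,[0,0,-200],0]

```text
t: 25.72
position: [410.5, 300.5, 252.0]
ee_rot: [3.141, 0.002, -2.944]
wrist_force: [0.3, 0.9, 0.1]
width: 0.703
gripper_force: 0.0
```

```bash
python3 - <<'E'
from h import *
st()
c=shot("wrist","w7.png")
for q,z in [("mat",0),("push_block",4)]:
    for r in robot.landmark_of(q,"wrist")[:1]: print(q,round(r["score"],2),np.round(r["pixel"]),np.round(ray(c,r["pixel"],z)))
for n in("scene","top"):
    c=shot(n,n+"5.png")
    for q in("bar","push_block","offcut1"):
        for r in robot.landmark_of(q,n)[:4 if q=="offcut1" else 1]: print(n,q,round(r["score"],2),np.round(r["pixel"]),np.round(ray(c,r["pixel"],4)))
# bar pose from the first wrist picture colours at top camera
hsv=cv2.cvtColor(c["image"],cv2.COLOR_RGB2HSV); m=cv2.inRange(hsv,(0,120,60),(12,255,255)); m[:180]=0; m[:, :400]=0; m[260:]=0
pts=cv2.findNonZero(m); r=cv2.minAreaRect(pts); print(len(pts),r); print([np.round(ray(c,p,20)).tolist() for p in cv2.boxPoints(r)])
E
```

```text
{'t': 25.725, 'joint_pos': [0.474, 0.177, -0.081, 1.311, -0.0, 0.277], 'position': [410.513, 300.518, 251.998], 'ee_rot': [3.141, 0.002, -2.944], 'wrist_force': [0.342, 0.928, 0.122], 'width': 0.703, 'gripper_force': 0.0}
mat 0.79 [314. 164.] [408. 295.   0.]
push_block 0.76 [320. 166.] [408. 304.   4.]
scene bar 0.68 [189. 167.] [ 443. -374.    4.]
scene push_block 0.57 [407. 206.] [404. 300.   4.]
scene offcut1 0.56 [233. 237.] [ 655. -133.    4.]
scene offcut1 0.55 [251. 199.] [ 513. -140.    4.]
top bar 0.89 [428. 210.] [ 446. -356.    4.]
top push_block 0.57 [244. 226.] [403. 304.   4.]
top offcut1 0.55 [372. 169.] [ 597. -160.    4.]
top offcut1 0.51 [363. 154.] [ 652. -130.    4.]
top offcut1 0.4 [366. 192.] [ 514. -136.    4.]
532 ((433.352783203125, 210.47137451171875), (12.270193099975586, 44.69076919555664), 11.0035400390625)
[[372.0, -332.0, 20.0], [526.0, -368.0, 20.0], [517.0, -410.0, 20.0], [363.0, -375.0, 20.0]]
```

Request:
apply_moves:
  moves:
    - [70,[33,-222,0],0]
    - [70,[33,-222,0],0]
    - [70,[33,-222,0],0]
    - [70,[33,-222,0],0]
    - [70,[33,-222,0],0]

```text
t: 26.9
position: [421.4, 74.1, 249.5]
ee_rot: [-3.141, -0.0, -2.949]
wrist_force: [-0.4, 0.5, 0.3]
width: 0.82
gripper_force: 0.0
```

Request:
apply_moves:
  moves:
    - [70,[33,-222,0],0]
    - [70,[33,-222,0],0]
    - [70,[33,-222,0],0]
    - [70,[33,-222,0],0]
    - [70,[33,-222,0],0]

```text
t: 27.52
position: [432.9, -149.4, 249.2]
ee_rot: [3.141, -0.0, -2.947]
wrist_force: [-0.1, -0.2, -0.2]
width: 0.821
gripper_force: 0.0
```

Request:
apply_moves:
  moves:
    - [70,[33,-222,0],10]
    - [70,[33,-222,0],20]
    - [70,[33,-222,0],24]
    - [70,[33,-222,0],24]
    - [70,[33,-222,0],24]

```text
t: 28.15
position: [444.4, -372.8, 248.6]
ee_rot: [3.141, -0.001, 2.919]
wrist_force: [0.8, 0.7, -0.0]
width: 0.817
gripper_force: 0.0
```

```bash
cat >> h.py <<'E'
def barfit(c,z):
    hsv=cv2.cvtColor(c["image"],cv2.COLOR_RGB2HSV); m=cv2.inRange(hsv,(2,110,60),(11,255,255))
    n,l,s,ce=cv2.connectedComponentsWithStats(m); i=1+np.argmax(s[1:,4]); ys,xs=np.where(l==i)
    w=np.array([ray(c,(x,y),z)[:2] for x,y in zip(xs,ys)],np.float32); r=cv2.minAreaRect(w)
    print("bar px",s[i].tolist(),"rect",np.round(r[0],1),np.round(r[1],1),round(r[2],1),np.round(cv2.boxPoints(r)).tolist()); return l==i
E
python3 - <<'E'
from h import *
st()
c=shot("wrist","w8.png"); barfit(c,20)
for r in robot.landmark_of("bar","wrist")[:1]: print(round(r["score"],2),np.round(r["pixel"]),np.round(ray(c,r["pixel"],0)))
E
```

```text
{'t': 28.15, 'joint_pos': [-0.837, 0.321, 0.098, 1.35, 0.0, -0.614], 'position': [444.354, -372.78, 248.607], 'ee_rot': [3.141, -0.001, 2.919], 'wrist_force': [0.811, 0.699, -0.01], 'width': 0.817, 'gripper_force': 0.0}
bar px [304, 102, 36, 134, 4425] rect [ 445.9 -369.3] [ 38.7 158.9] 76.4 [[364.0, -370.0], [519.0, -407.0], [528.0, -369.0], [373.0, -332.0]]
0.56 [318. 168.] [ 444. -372.    0.]
```

Request:
apply_moves:
  moves:
    - [70,[-1,3.5,60],1]
    - [70,[-1,3.5,120],1]
    - [70,[-1,3.5,180],1]
    - [70,[-1,3.5,210],1]
    - [70,[-1,3.5,225],1]

```text
t: 28.88
position: [445.2, -365.7, 23.4]
ee_rot: [3.14, -0.002, 2.905]
wrist_force: [-0.5, -0.4, -0.4]
width: 0.815
gripper_force: 0.0
```

Request:
apply_moves:
  moves:
    - [70,[0,0,10],0]
    - [70,[0,0,18],0]
    - [70,[0,0,20],0]
    - [70,[0,0,20],0]

```text
t: 29.38
position: [445.8, -369.3, 5.4]
ee_rot: [-3.141, 0.001, 2.902]
wrist_force: [-0.1, -0.4, -1.1]
width: 0.821
gripper_force: 0.0
```

Request:
apply_moves:
  moves:
    - [20,[0,0,0],0]
    - [20,[0,0,0],0]
    - [20,[0,0,0],0]
    - [20,[0,0,0],0]
    - [20,[0,0,0],0]
  force: 80

```text
t: 30.0
position: [445.8, -370.0, 6.0]
ee_rot: [-3.14, 0.001, 2.902]
wrist_force: [-2.1, -1.2, 5.6]
width: 0.442
gripper_force: 82.0
```

Request:
apply_moves:
  moves:
    - [20,[0,0,-20],0]
    - [20,[0,0,-60],0]
    - [20,[0,0,-110],0]
    - [20,[0,0,-160],0]
    - [20,[0,0,-170],0]

```text
t: 30.62
position: [446.7, -370.2, 178.0]
ee_rot: [-3.138, 0.005, 2.902]
wrist_force: [0.3, -0.2, -5.2]
width: 0.443
gripper_force: 81.6
```

Request:
apply_moves:
  moves:
    - [20,[-8,50,0],0]
    - [20,[-16,100,0],0]
    - [20,[-24,150,0],0]
    - [20,[-32,200,0],0]
    - [20,[-40,250,0],0]

```text
t: 31.25
position: [542.7, -133.5, 172.3]
ee_rot: [3.141, -0.004, 2.902]
wrist_force: [1.4, 0.3, -4.7]
width: 0.442
gripper_force: 81.8
```

Request:
apply_moves:
  moves:
    - [20,[-8,50,0],8]
    - [20,[-16,100,0],16]
    - [20,[-24,150,0],24]
    - [20,[-32,200,0],32]
    - [20,[-39,250,0],40]

```text
t: 31.88
position: [639.9, 99.7, 171.9]
ee_rot: [-3.138, -0.002, 2.2]
wrist_force: [1.0, -0.5, -4.2]
width: 0.443
gripper_force: 81.8
```

Request:
apply_moves:
  moves:
    - [20,[0,0,0],10]
    - [20,[0,0,0],20]
    - [20,[0,0,0],30]
    - [20,[0,0,0],37.5]
    - [20,[0,0,0],37.5]

```text
t: 32.5
position: [639.4, 98.1, 172.1]
ee_rot: [-3.137, 0.0, 1.551]
wrist_force: [-0.8, 0.0, -4.9]
width: 0.443
gripper_force: 82.2
```

```bash
python3 - <<'E'
from h import *
st()
c=shot("wrist","w9.png")
plan((641,97,80,1.548),(641,97,66,1.548))
m=barfit(c,180)
g=cv2.cvtColor(c["image"],cv2.COLOR_RGB2HSV)
red=cv2.inRange(g,(0,190,90),(2,255,255)); ys,xs=np.where(red>0); print("red",len(xs), xs.min() if len(xs) else 0,xs.max() if len(xs) else 0,ys.min() if len(xs) else 0,ys.max() if len(xs) else 0)
for r in robot.landmark_of("bed","wrist")[:1]: print(round(r["score"],2),np.round(r["pixel"]),np.round(ray(c,r["pixel"],0)))
E
```

```text
{'t': 32.5, 'joint_pos': [0.028, 0.478, 0.146, 1.243, -0.0, 1.619], 'position': [639.365, 98.133, 172.127], 'ee_rot': [-3.137, 0.0, 1.551], 'wrist_force': [-0.826, 0.012, -4.944], 'width': 0.443, 'gripper_force': 82.22}
[-1.1, 1.4, 92.6] turn 0.3 rows 2
[0.0, 0.0, 14.0] turn -0.0 rows 1
bar px [269, 103, 101, 273, 24042] rect [640.  109.3] [139.4  41.6] 88.7 [[618.0, 40.0], [659.0, 39.0], [662.0, 178.0], [621.0, 179.0]]
red 1988 329 410 25 69
0.97 [284. 221.] [601.  60.   0.]
```

View pics/w9.png

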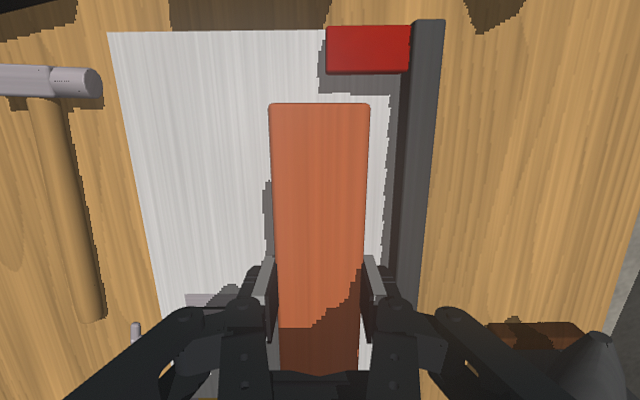

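Last picture: bar held parallel to the fence. The red stop is at (326–410, 26–72) and the fence inner edge runs from (413,27) down to (390,300), with clear bed between.

```bash
python3 - <<'E'
from h import *
c=shot("wrist"); im=c["image"]
for n,p,z in [("corner -110,170",(107,32),60),("edge near",(135,170),60),("edge near",(161,300),60),("stop far-left",(326,26),85),("stop near-left",(326,70),85),("stop near-right",(409,71),85),("fence in +y",(413,26),90)]:
    print(n,np.round(ray(c,p,z),1))
# fence inner top edge: dark-bright transition per row
g=cv2.cvtColor(im,cv2.COLOR_RGB2GRAY)
for r in (80,120,160,200,240): print(r,g[r,370:450:4].tolist())
E
```

```text
corner -110,170 [491.1 228.9  60. ]
edge near [491.3 128.8  60. ]
edge near [491.2   5.8  60. ]
stop far-left [646.9 224.9  85. ]
stop near-left [646.6 198.9  85. ]
stop near-right [701.8 197.2  85. ]
fence in +y [701.2 222.9  90. ]
80 [100, 101, 101, 99, 98, 98, 99, 104, 46, 45, 65, 79, 79, 80, 78, 78, 78, 75, 136, 145]
120 [191, 196, 200, 197, 200, 95, 100, 48, 50, 61, 82, 78, 83, 79, 79, 78, 82, 140, 134, 141]
160 [197, 192, 193, 196, 94, 98, 66, 53, 51, 82, 81, 84, 81, 80, 79, 82, 135, 143, 138, 142]
200 [191, 187, 193, 193, 96, 101, 54, 53, 80, 83, 83, 81, 81, 79, 82, 137, 141, 139, 140, 139]
240 [192, 191, 195, 95, 98, 49, 53, 67, 81, 81, 80, 81, 80, 95, 132, 138, 137, 144, 145, 140]
```

Request:
apply_moves:
  moves:
    - [20,[-1,1.5,40],0]
    - [20,[-1,1.5,75],0]
    - [20,[-1,1.5,95],0]
    - [20,[-1,1.5,102],0]
    - [20,[-1,1.5,105.5],0]

```text
t: 33.28
position: [642.4, 97.1, 69.4]
ee_rot: [3.141, 0.0, 1.55]
wrist_force: [0.7, -0.6, -4.7]
width: 0.442
gripper_force: 82.2
```

Request:
apply_moves:
  moves:
    - [20,[0,0,0],0]
    - [20,[0,0,0],0]

```text
t: 33.52
position: [642.9, 97.1, 70.4]
ee_rot: [3.14, 0.0, 1.55]
wrist_force: [0.1, -0.0, -4.9]
width: 0.444
gripper_force: 82.2
```

```bash
python3 - <<'E'
from h import *
st()
E
```

```text
{'t': 33.525, 'joint_pos': [0.027, 0.54, -0.011, 1.018, -0.0, 1.618], 'position': [642.883, 97.112, 70.399], 'ee_rot': [3.14, 0.0, 1.55], 'wrist_force': [0.093, -0.003, -4.916], 'width': 0.444, 'gripper_force': 82.178}
```

Request:
apply_moves:
  moves:
    - [20,[0,0,1.5],0]
    - [20,[0,0,2.5],0]
    - [20,[0,0,3.2],0]
    - [20,[0,0,3.2],0]

```text
t: 34.02
position: [642.1, 97.1, 66.1]
ee_rot: [-3.142, 0.0, 1.55]
wrist_force: [-0.6, 0.5, -4.6]
width: 0.446
gripper_force: 82.3
```

Request:
apply_moves:
  moves:
    - [20,[0,0,0.8],0]
    - [20,[5,0,0.8],0]
    - [20,[10,0,0.8],0]
    - [20,[15,0,0.8],0]
    - [20,[18,0,0.8],0]

```text
t: 34.65
position: [643.3, 115.0, 66.0]
ee_rot: [3.14, 0.001, 1.55]
wrist_force: [-0.5, -6.3, 5.1]
width: 0.439
gripper_force: 83.3
```

Request:
apply_moves:
  moves:
    - [20,[1,0,0],0]
    - [20,[2,0,0],0]
    - [20,[2,0,0],0]

```text
t: 35.02
position: [643.3, 116.4, 66.0]
ee_rot: [3.14, 0.002, 1.55]
wrist_force: [0.4, -6.4, 5.3]
width: 0.446
gripper_force: 83.4
```

Request:
apply_moves:
  moves:
    - [20,[1,0,0],0]
    - [20,[2,0,0],0]
    - [20,[2,0,0],0]

```text
t: 35.4
position: [643.3, 116.5, 66.0]
ee_rot: [3.14, 0.005, 1.548]
wrist_force: [-0.8, -13.4, 5.2]
width: 0.444
gripper_force: 83.4
```

Request:
apply_moves:
  moves:
    - [20,[1,0,0],0]
    - [20,[2,0,0],0]
    - [20,[2,0,0],0]

```text
t: 35.78
position: [643.2, 116.5, 66.0]
ee_rot: [3.14, 0.009, 1.547]
wrist_force: [-0.6, -18.2, 5.9]
width: 0.443
gripper_force: 83.5
```

Request:
apply_moves:
  moves:
    - [20,[-2,0,0],0]
    - [20,[-3.5,0,0],0]
    - [20,[-3.5,0,0],0]
    - [57,[-3.5,0,0],0]
    - [57,[-3.5,0,0],0]

```text
t: 36.4
position: [642.4, 118.7, 65.0]
ee_rot: [-3.141, -0.001, 1.551]
wrist_force: [0.1, -0.3, -0.4]
width: 0.671
gripper_force: 0.0
```

Request:
apply_moves:
  moves:
    - [57,[0,0,0],0]
    - [57,[0,0,-20],0]
    - [57,[0,0,-45],0]
    - [57,[0,-30,-70],0]
    - [57,[0,-45,-70],0]

```text
t: 37.02
position: [597.9, 119.3, 137.6]
ee_rot: [3.138, -0.001, 1.551]
wrist_force: [0.6, -0.3, -0.7]
width: 0.67
gripper_force: 0.0
```

Request:
apply_moves:
  moves:
    - [70,[0,0,0],-10]
    - [70,[0,0,0],-20]
    - [70,[0,0,0],-30]
    - [70,[0,0,0],-40]
    - [70,[0,0,0],-45]

```text
t: 37.65
position: [597.5, 119.1, 135.2]
ee_rot: [3.141, -0.0, 2.339]
wrist_force: [0.7, -0.1, 0.5]
width: 0.819
gripper_force: 0.0
```

Request:
apply_moves:
  moves:
    - [70,[0,0,0],-10]
    - [70,[0,0,0],-20]
    - [70,[0,0,0],-30]
    - [70,[0,0,0],-40]
    - [70,[0,0,0],-45]

```text
t: 38.28
position: [597.5, 119.1, 135.2]
ee_rot: [3.141, -0.0, 3.125]
wrist_force: [0.1, -0.4, -0.0]
width: 0.821
gripper_force: 0.0
```

```bash
python3 - <<'E'
from h import *
st()
for n in("scene","top","wrist"):
    c=shot(n,n+"6.png"); 
    if n!="top": barfit(c,80)
    for q in("bar",):
        for r in robot.landmark_of(q,n)[:1]: print(n,q,round(r["score"],2),np.round(r["pixel"]),np.round(ray(c,r["pixel"],60)))
plan((600,116.5,80,np.radians(178.8)),(600,116.5,61,np.radians(178.8)))
E
```

```text
{'t': 38.275, 'joint_pos': [0.065, 0.421, -0.035, 1.114, 0.0, 0.082], 'position': [597.477, 119.054, 135.181], 'ee_rot': [3.141, -0.0, 3.125], 'wrist_force': [0.143, -0.449, -0.009], 'width': 0.821, 'gripper_force': 0.0}
bar px [188, 0, 53, 44, 1357] rect [-349.6 -672.9] [420.8 245.8] 20.7 [[-590.0, -632.0], [-503.0, -862.0], [-109.0, -714.0], [-196.0, -484.0]]
scene bar 0.5 [250. 200.] [ 561. -117.   60.]
top bar 0.69 [294. 158.] [634. 117.  60.]
bar px [243, 262, 153, 49, 7177] rect [643.1 119.5] [110.7  39.1] 88.7 [[622.0, 65.0], [661.0, 64.0], [664.0, 174.0], [625.0, 175.0]]
wrist bar 0.78 [316. 270.] [641. 117.  60.]
[-2.5, -2.2, 55.2] turn -0.1 rows 1
[0.0, 0.0, 19.0] turn -0.0 rows 1
```

Request:
apply_moves:
  moves:
    - [70,[2,-2,40],0]
    - [70,[2,-2,65],0]
    - [70,[2,-2,73],0]
    - [70,[2,-2,73],0]

```text
t: 39.08
position: [595.4, 116.6, 62.2]
ee_rot: [-3.141, -0.001, 3.12]
wrist_force: [0.4, -0.5, -0.3]
width: 0.82
gripper_force: 0.0
```

Request:
apply_moves:
  moves:
    - [70,[-7,0,0],0]
    - [70,[-14,0,0],0]
    - [70,[-20,0,0],0]
    - [70,[-26,0,0],0]
    - [70,[-32,0,0],0]

```text
t: 39.7
position: [626.2, 116.0, 62.6]
ee_rot: [-3.141, -0.003, 3.121]
wrist_force: [-6.4, -0.0, 5.7]
width: 0.819
gripper_force: 3.1
```

Request:
apply_moves:
  moves:
    - [70,[-4,0,0],0]
    - [70,[-8,0,0],0]
    - [70,[-12,0,0],0]
    - [70,[-15,0,0],0]
    - [70,[-15,0,0],0]

```text
t: 40.33
position: [641.9, 115.7, 62.5]
ee_rot: [-3.142, -0.002, 3.121]
wrist_force: [-4.9, 0.1, 4.5]
width: 0.82
gripper_force: 2.5
```

Request:
apply_moves:
  moves:
    - [70,[-2,0,0],0]
    - [70,[-4,0,0],0]
    - [70,[-6,0,0],0]
    - [70,[-6,0,0],0]

```text
t: 40.83
position: [647.8, 115.5, 62.4]
ee_rot: [-3.142, -0.002, 3.121]
wrist_force: [-4.5, -0.7, 4.1]
width: 0.824
gripper_force: 2.5
```

Request:
apply_moves:
  moves:
    - [70,[-1,0,0],0]
    - [70,[-2,0,0],0]
    - [70,[-3,0,0],0]
    - [70,[-3,0,0],0]

```text
t: 41.32
position: [648.0, 115.5, 62.4]
ee_rot: [-3.141, -0.006, 3.122]
wrist_force: [-12.1, -1.8, 9.4]
width: 0.82
gripper_force: 6.2
```

Request:
apply_moves:
  moves:
    - [70,[-1,0,0],0]
    - [70,[-2,0,0],0]
    - [70,[-2,0,0],0]
    - [70,[-2,0,0],0]

```text
t: 41.82
position: [648.1, 115.4, 62.3]
ee_rot: [-3.141, -0.01, 3.122]
wrist_force: [-16.5, -2.4, 12.9]
width: 0.821
gripper_force: 8.6
```

Request:
apply_moves:
  moves:
    - [70,[10,0,0],0]
    - [70,[25,0,0],0]
    - [70,[40,0,-30],0]
    - [70,[40,0,-80],0]
    - [70,[40,0,-110],0]

```text
t: 42.45
position: [615.3, 116.3, 175.1]
ee_rot: [3.141, 0.005, 3.121]
wrist_force: [1.0, -0.6, -0.4]
width: 0.819
gripper_force: 0.0
```

```bash
python3 - <<'E'
from h import *
st()
c=shot("wrist","w10.png"); barfit(c,80)
for r in robot.landmark_of("bar","wrist")[:1]: print(round(r["score"],2),np.round(ray(c,r["pixel"],60)))
plan((679,10,150,3.12))
E
```

```text
{'t': 42.45, 'joint_pos': [0.059, 0.428, 0.076, 1.213, -0.0, 0.08], 'position': [615.256, 116.275, 175.145], 'ee_rot': [3.141, 0.005, 3.121], 'wrist_force': [0.992, -0.551, -0.354], 'width': 0.819, 'gripper_force': 0.0}
bar px [223, 236, 231, 66, 7667] rect [671.3 132.2] [190.   61.5] 89.1 [[639.0, 38.0], [700.0, 37.0], [704.0, 227.0], [642.0, 228.0]]
0.61 [678. 118.  60.]
[-64.3, -105.0, 27.1] turn 0.0 rows 3
```

Request:
apply_moves:
  moves:
    - [0,[-20,-50,0],0]
    - [0,[-40,-80,0],0]
    - [0,[-62,-108,0],0]
    - [0,[-62,-108,0],0]
    - [0,[-62,-108,0],0]

```text
t: 43.18
position: [672.9, 7.2, 171.2]
ee_rot: [3.141, -0.001, 3.12]
wrist_force: [-0.6, -0.2, -1.0]
width: -0.003
gripper_force: 0.0
```

Request:
apply_moves:
  moves:
    - [0,[0,0,40],0]
    - [0,[0,0,80],0]
    - [0,[0,0,100],0]
    - [0,[0,0,108],0]
    - [0,[0,0,108],0]

```text
t: 43.8
position: [672.9, 7.8, 64.3]
ee_rot: [-3.142, -0.0, 3.122]
wrist_force: [0.4, 0.1, -0.6]
width: 0.0
gripper_force: 0.0
```

Request:
apply_moves:
  moves:
    - [0,[0,3,0],0]
    - [0,[0,6,0],0]
    - [0,[0,9,0],0]
    - [0,[0,12,0],0]
    - [0,[0,12,0],0]

```text
t: 44.42
position: [673.5, 19.2, 64.4]
ee_rot: [-3.141, 0.0, 3.121]
wrist_force: [-0.5, -0.0, -0.0]
width: 0.0
gripper_force: 0.0
```

Request:
apply_moves:
  moves:
    - [0,[0,2,0],0]
    - [0,[0,4,0],0]
    - [0,[0,6,0],0]
    - [0,[0,6,0],0]

```text
t: 44.92
position: [673.6, 22.2, 64.3]
ee_rot: [-3.137, -0.0, 3.119]
wrist_force: [-0.8, -8.7, -0.1]
width: 0.002
gripper_force: 4.2
```

Request:
apply_moves:
  moves:
    - [0,[0,2,0],0]
    - [0,[0,4,0],0]
    - [0,[0,4,0],0]

```text
t: 45.3
position: [674.1, 22.4, 64.4]
ee_rot: [-3.13, 0.0, 3.116]
wrist_force: [-0.3, -18.0, -0.1]
width: 0.0
gripper_force: 9.3
```

Request:
apply_moves:
  moves:
    - [0,[0,-8,0],0]
    - [0,[0,-18,0],0]
    - [0,[0,-18,-40],0]
    - [0,[0,-18,-90],0]
    - [0,[0,-18,-110],0]

```text
t: 45.92
position: [674.8, 11.1, 178.1]
ee_rot: [3.141, 0.005, 3.121]
wrist_force: [0.1, 0.0, 0.4]
width: 0.003
gripper_force: 0.0
```

Request:
apply_moves:
  moves:
    - [0,[30,50,-20],0]
    - [0,[40,80,-40],0]
    - [0,[50,105,-60],0]
    - [0,[50,105,-60],0]

```text
t: 46.42
position: [625.7, 119.1, 236.5]
ee_rot: [3.141, 0.004, 3.124]
wrist_force: [-0.4, -0.4, -0.1]
width: -0.003
gripper_force: 0.0
```

```bash
python3 - <<'E'
from h import *
st()
c=shot("wrist","w11.png"); im=c["image"]
hsv=cv2.cvtColor(im,cv2.COLOR_RGB2HSV).astype(int)
for r in robot.landmark_of("bar","wrist")[:1]: print(round(r["score"],2),np.round(ray(c,r["pixel"],60)))
m=((hsv[...,0]>=4)&(hsv[...,0]<=11)&(hsv[...,1]>100)&(hsv[...,2]>60)).astype(np.uint8)
n,l,s,ce=cv2.connectedComponentsWithStats(m); i=1+np.argmax(s[1:,4]); print(s[i])
m=(l==i)
# near long edge of the bar top (side face hidden/visible): list bounds per column and map at z=80
x0,y0,w,h,_=s[i]
for x in np.linspace(x0+8,x0+w-8,6).astype(int):
    ys=np.where(m[:,x])[0]; print(x,ys.min(),ys.max(),np.round(ray(c,(x,ys.min()),80)[:2],1),np.round(ray(c,(x,ys.max()),80)[:2],1), np.round(ray(c,(x,ys.max()),60)[:2],1),np.round(ray(c,(x,ys.min()),60)[:2],1))
for y in (y0+h//3,y0+h//2,y0+2*h//3):
    xs=np.where(m[y])[0]; print("row",y,xs.min(),xs.max(),np.round(ray(c,(xs.min(),y),80)[:2],1),np.round(ray(c,(xs.max(),y),80)[:2],1))
# fence / stop profile
xm=x0+w//2; print("col",xm,[im[y,xm].tolist() for y in range(y0-10,y0+h+12,3)])
ym=y0+h//2; print("row",[im[ym,x].tolist() for x in list(range(x0-10,x0+10,2))])
E
```

```text
{'t': 46.425, 'joint_pos': [0.062, 0.434, 0.235, 1.368, 0.001, 0.079], 'position': [625.74, 119.133, 236.476], 'ee_rot': [3.141, 0.004, 3.124], 'wrist_force': [-0.351, -0.398, -0.084], 'width': -0.003, 'gripper_force': 0.0}
0.63 [679. 114.  60.]
[ 237  219  161   39 5643]
245 221 255 [659.6  46.5] [697.3  43.1] [707.4  37.9] [667.2  41.5]
274 220 256 [659.   75.5] [698.9  73.1] [709.2  69.8] [666.7  72.4]
303 220 255 [659.6 104.4] [698.3 103.2] [708.5 101.9] [667.2 103.3]
332 220 253 [660.1 133.3] [696.6 133.2] [706.7 134. ] [667.7 134.1]
361 220 255 [660.6 162.3] [699.4 163.2] [709.7 166. ] [668.3 165. ]
390 219 255 [660.  191.1] [699.9 193.3] [710.2 198. ] [667.7 195.8]
row 232 238 396 [671.4  38.4] [674.2 198. ]
row 238 238 395 [678.   37.7] [680.8 197.3]
row 245 239 395 [685.8  38. ] [688.6 197.8]
col 317 [[230, 229, 226], [120, 116, 114], [104, 74, 64], [107, 78, 69], [177, 108, 82], [212, 125, 91], [213, 124, 89], [208, 123, 87], [207, 121, 85], [211, 122, 85], [208, 121, 85], [206, 120, 82], [209, 120, 83], [210, 121, 83], [201, 116, 80], [63, 50, 46], [62, 49, 44], [61, 47, 42], [59, 46, 42], [58, 46, 41], [56, 43, 38]]
row [[220, 217, 215], [219, 217, 215], [228, 226, 223], [122, 119, 117], [115, 112, 110], [103, 105, 106], [205, 118, 81], [204, 121, 85], [204, 120, 84], [205, 120, 85]]
```

Bar top measures x 659.5–699, y 38–198, about flush. One more gentle press confirms it is seated on the fence after the end push.

Request:
apply_moves:
  moves:
    - [70,[14,-2,40],0]
    - [70,[14,-2,90],0]
    - [70,[14,-2,90],0]
    - [70,[14,-2,90],0]
    - [70,[14,-2,90],0]

```text
t: 47.15
position: [613.4, 115.0, 146.6]
ee_rot: [3.141, 0.004, 3.12]
wrist_force: [0.9, -0.4, 0.2]
width: 0.823
gripper_force: 0.0
```

Request:
apply_moves:
  moves:
    - [70,[0,0,40],0]
    - [70,[0,0,70],0]
    - [70,[0,0,82],0]
    - [70,[0,0,83],0]
    - [70,[0,0,83],0]

```text
t: 47.78
position: [612.8, 115.3, 62.9]
ee_rot: [3.141, 0.003, 3.121]
wrist_force: [0.6, -0.7, 0.8]
width: 0.82
gripper_force: 0.0
```

Request:
apply_moves:
  moves:
    - [70,[-10,0,0],0]
    - [70,[-20,0,0],0]
    - [70,[-28,0,0],0]
    - [70,[-33,0,0],0]
    - [70,[-33,0,0],0]

```text
t: 48.4
position: [644.8, 114.5, 61.0]
ee_rot: [-3.142, -0.0, 3.121]
wrist_force: [0.2, 0.1, 0.4]
width: 0.82
gripper_force: 0.0
```

Request:
apply_moves:
  moves:
    - [70,[-2,0,0],0]
    - [70,[-4,0,0],0]
    - [70,[-6,0,0],0]
    - [70,[-6,0,0],0]

```text
t: 48.9
position: [648.1, 114.6, 61.1]
ee_rot: [-3.141, -0.004, 3.121]
wrist_force: [-6.3, 0.5, 4.0]
width: 0.822
gripper_force: 3.3
```

Contact at the same 648 mm, so the bar is seated. Retreating, then a final check of the block, pan and dial.

Request:
apply_moves:
  moves:
    - [70,[10,0,0],0]
    - [70,[25,0,0],0]
    - [70,[40,0,-40],0]
    - [70,[40,0,-100],0]
    - [70,[40,0,-150],0]

```text
t: 49.52
position: [610.4, 115.4, 213.6]
ee_rot: [3.142, 0.002, 3.121]
wrist_force: [1.4, 0.1, -0.3]
width: 0.816
gripper_force: 0.0
```

Request:
apply_moves:
  moves:
    - [70,[80,-60,-60],0]
    - [70,[80,-60,-120],0]
    - [70,[80,-60,-150],0]
    - [70,[80,-60,-150],0]
    - [70,[80,-60,-150],0]

```text
t: 50.15
position: [529.4, 56.9, 361.6]
ee_rot: [-3.141, 0.002, 3.12]
wrist_force: [1.0, 0.7, -0.3]
width: 0.82
gripper_force: 0.0
```

```bash
python3 - <<'E'
from h import *
st()
for n in("wrist","scene","top"):
    c=shot(n,n+"f.png")
    for q,z in(("bar",60),("push_block",4),("mat",0),("offcut1",6),("hammer",0),("wrench",0),("bowl",0),("jar",0),("bamboo",0),("pan",0)):
        for r in robot.landmark_of(q,n)[:4 if q=="offcut1" else 1]: print(n,q,round(r["score"],2),np.round(ray(c,r["pixel"],z)[:2]))
    hsv=cv2.cvtColor(c["image"],cv2.COLOR_RGB2HSV)
E
```

```text
{'t': 50.15, 'joint_pos': [-0.044, 0.228, 0.249, 1.59, -0.0, -0.022], 'position': [529.407, 56.889, 361.601], 'ee_rot': [-3.141, 0.002, 3.12], 'wrist_force': [1.016, 0.732, -0.331], 'width': 0.82, 'gripper_force': 0.0}
wrist bar 0.85 [678. 118.]
wrist push_block 0.77 [408. 304.]
wrist mat 0.85 [404. 300.]
wrist offcut1 0.73 [ 597. -176.]
wrist offcut1 0.64 [ 529. -152.]
wrist offcut1 0.61 [ 662. -133.]
wrist hammer 0.83 [389.  85.]
wrist wrench 0.98 [ 419. -155.]
wrist bowl 0.8 [386. 475.]
wrist jar 0.77 [ 609. -434.]
wrist bamboo 0.71 [526. 504.]
wrist pan 0.88 [ 601. -185.]
scene bar 0.57 [679. 118.]
scene push_block 0.94 [408. 297.]
scene mat 0.82 [404. 298.]
scene offcut1 0.54 [ 511. -148.]
scene offcut1 0.47 [ 648. -129.]
scene hammer 0.6 [403.  84.]
scene wrench 0.67 [ 405. -146.]
scene bowl 0.78 [383. 465.]
scene jar 0.93 [ 603. -433.]
scene pan 0.85 [ 591. -189.]
top push_block 0.64 [409. 310.]
top mat 0.68 [411. 295.]
top offcut1 0.67 [ 589. -161.]
top offcut1 0.52 [ 522. -141.]
top offcut1 0.49 [ 650. -127.]
top wrench 0.73 [ 409. -154.]
top bowl 0.69 [385. 468.]
top jar 0.66 [ 601. -436.]
top bamboo 0.67 [528. 493.]
top pan 0.85 [ 594. -191.]
```

```bash
python3 -c "
from h import *
print(robot.job_done())"
```

```text
the job is handed in; nothing more can be done
None
```

I finished the task and handed it in at about 50 s of the 200 s limit: the dial is at off, all three offcuts are in the pan, the copper bar is against the fence and end stop, and the push block is back on its mat. The bystanders are where they were, going by the cameras; the judge returned no result, so this rests on my own camera and force checks.

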